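# Build the sieve nest on the shaker for a grind check

### The job

Set up the steel sieve nest on the little blue shaker for a grind check: starting from the pan that is already locked on it, fit the fine sieve, then the medium, then the coarse one, and finally the lid, so the openings get coarser upwards and every piece sits fully home in the one below. Set the pieces down gently, do not drop them; the sieve with the brass frame belongs to another set, so leave it, the brush, the timer and the blower where they are.

Things in the scene. Friction and masses are not known exactly. Their poses are not given: they have to be found in the camera images.
- shaker: Fixed sieve shaker: round blue housing 110 mm wide, grey panel on its own -x side (to 71 mm from axis), 88 mm aluminium plate on springs. Locked on it, concentric: steel receiving pan, 60 mm outside, rim 70 mm above bench, bore 55 mm wide, 16 mm deep. Origin: on the pan's axis at bench height, z up. A sieve seated in the pan has its origin 60 mm above this one. The plate does not move.
- sieve_coarse: Steel sieve, coarsest mesh: thick grey wires 11 mm apart over dark openings. Round, loose, 85 g; origin: centre of underside, z up. Skirt z 0 to 10 mm, 52 wide tapering to 41 at foot; frame 60 wide, z 10 to rim at 36; bore 55 wide down to mesh at 21. A skirt enters the bore below (1.6 mm clear all round) until shoulder meets rim: 26 mm a piece. Grip near rim: TCP z 32, fingertips above shoulder.
- sieve_medium: Steel sieve, medium mesh: thin grey wires 2.2 mm apart over dark openings. Same size and fit as sieve_coarse (60 mm wide, 36 mm tall, 10 mm skirt, grip near the rim with TCP at z 32 mm), 80 g, loose; origin: centre of underside, z up. Seated, its origin is 26 mm above that of the sieve below.
- sieve_fine: Steel sieve, finest mesh: coppery bronze gauze that looks like a closed brown disc. Same size and fit as sieve_coarse (60 mm wide, 36 mm tall, 10 mm skirt, grip near the rim with TCP at z 32 mm), 80 g, loose; origin: centre of underside, z up. Seated in the pan, its origin is 60 mm above the shaker's.
- sieve_lid: Lid: closed steel disc 60 mm wide with a black knob, 17 mm wide, in the middle; 38 mm tall over all. Skirt as on the sieves z 0 to 10 mm, disc z 10 to 16.5, knob to z 38. Grip the knob with the TCP at z 38 (fingertips just above the disc). Loose, 70 g; origin: centre of underside, z up. Seated, its origin is 26 mm above that of the coarse sieve.
- sieve_brass: Sieve of another set: golden brass frame, grey mesh like the medium sieve's, same size as the others. To be left alone; origin: centre of underside.
- brush: Bystander: thin brush with wooden handle, 12 x 165 x 12 mm, lying on the bench; origin at the centre of its underside.
- timer: Bystander: white kitchen timer with three red buttons, 30 x 66 x 58 mm, standing; origin at the centre of its underside.
- blower: Bystander: dark red rubber dust blower, 54 x 131 x 54 mm, lying; origin at the centre of its underside.

How it is judged:
By the outcome, as a careful person would: the job done as asked, in the order asked, and still so for the second after the job is handed in, with the robot touching nothing.
It also fails if it takes over 104 s, if anything falls off the work surface, if the arm or the gripper's body presses on something with over 40 N, if the wrist force passes 120 N, or if a joint passes its speed limit or range.

### The arm

A 7-joint arm with a two-finger parallel gripper is mounted at the origin on a cart in front of the work surface, level with it; the furniture and walls round the work are solid. World frame = base frame: x ahead of the robot, y to its left, z up, the work surface at z = 0. Lengths are in m, angles in rad, forces in N, time in s.
With the tool pointing down it reaches from about 0.425 to 0.875 m from the base axis. Payload 8.4 kg.
Tool frame: the origin (TCP) lies between the finger pads, 19 mm behind the fingertips; this is the grasp point; z points along the fingers, y is the line along which they close (so a half turn about z gives the same grasp; the last joint's range is limited). The gripper opens to 87 mm and grips with 3 to 60 N. Pads are 19 mm wide; open, the fingers measure 117 mm over their backs; the gripper's body (75 mm by 190 mm) begins 51 mm behind the grasp point.
Start: joints at [-1.414, 0.333, 0.04, 1.465, -0.013, 1.343, -0.059], TCP at [0.164, 0.629, 0.241] pointing down, gripper open.
Joint ranges: [-2.58, 2.58], [-0.38, 2.09], [-1.3, 1.39], [0.25, 2.4], [-1.5, 4.64], [0.08, 2.09], [-2.65, 2.65]. Speed limits (rad/s): [2.22, 2.22, 2.79, 2.79, 3.14, 3.14, 3.14].

### API

Orientations are given as a unit quaternion [x, y, z, w].
In Python, from cell import sensors, cams, bot gives the robot as it stands. The module is installed in compiled form; this text tells all that it offers.
- The arm moves only by the shell command python3 -m handwheel 'ROWS'. ROWS is JSON, a list of rows, each an object with "dr": the turn, a rotation vector about the tool's x, y, z in units of pi/4 rad (1.0 is pi/4 rad), a list of three; "xyz": the shift along the tool's x, y, z in units of 0.3 m (1.0 is 0.3 m), a list of three; "claw": the opening, from 0 (shut) to 1 (fully open). A call has 1 to 20 rows; each row is the pose to reach, as a shift and turn from the pose commanded when the call began, along the tool's axes at that moment; what a row does not reach only later rows make up. A row lasts 1/8 s, in which the tool goes at most 62.5 mm and 10.7 degrees, less where a joint would pass 70% of its speed; a pose out of reach is approached as far as the arm can. A call with a number of a shift or a turn outside -1 to 1 is refused whole. A call with a gripper value outside its range is refused whole. The fingers move at their own pace and stop on an object; the grip force is fixed at half the most. Time passes only in rows, so rows that repeat a pose let the fingers close. It gives the time, the measured TCP pose, the force, the opening and the grip force at its end, in the units of the state.
- sensors.get_state(): the state, without advancing time (a new reading comes with each control period).
- cams.snapshot(name): name is "scene" or "top"; returns a dict with "image" (400x640x3 uint8, red, green, blue), "fovy" (degrees; the focal length in pixels is half the picture's height over the tangent of half this angle, whatever the lens; pixels are square), "cx", "cy" (the principal point, pixels), "origin" and "rotation" of the camera in the world. Camera axes: x right, y up, looking along -z (the intrinsics and any distortion apply to the point x, -y, -z); pixel columns grow to the right and rows downward; lengths in m; the calibration is good to about 2 mm. A picture is of the moment at which its call begins. There is no depth.
- bot.job_done(): hands the job in; it is judged then, once.
The state is a dict: "t": time; "qpos": joint angles; "qd": joint speeds; "effort": joint torques, N m; "eef_pos": TCP position; "tool_rot": TCP orientation; "contact_force": force on the tool from outside, world axes, zero at the start; "moment": the same for the moment, N m; "finger_gap": opening from 0.0 (shut) to 1.0 (fully open); "finger_force": force on a finger pad.
Only numpy, scipy, OpenCV 4.12 (cv2) and the standard library are available. Lean on these libraries where they do the work, as an engineer would, in place of code of your own. Each camera call takes 0.05 s, during which the arm holds its last target. There are 200 camera calls.

## Working session

There is one attempt and no reset: what is moved stays moved. The work goes in short steps, Python scripts to look and compute and a shell command to move; the robot and the scene stay as the last step left them, time stands still between calls to the robot, and variables do not carry over. Pictures are saved under pics/ and viewed, at most 14 in all, crops included, and the job is handed in when it is done.

```bash
mkdir -p pics; python3 - <<'E'
from cell import sensors,cams
import cv2,pickle
for n in("scene","top"):
    s=cams.snapshot(n); pickle.dump(s,open(f"{n}.pkl","wb"))
    cv2.imwrite(f"pics/{n}0.png",s["image"][:,:,::-1])
    print(n,{k:v for k,v in s.items() if k!="image"})
print(sensors.get_state())
E
```

```text
scene {'fovy': 47.2183522481658, 'cx': 310.459521654993, 'cy': 198.13832078697524, 'origin': array([ 0.02760432, -0.51525331,  0.94439574]), 'rotation': array([ 0.31890755, -0.14029568, -0.35371254,  0.86804524])}
top {'fovy': 49.7945229608273, 'cx': 314.90815837479227, 'cy': 193.1643576078101, 'origin': array([ 0.40892907, -0.0012075 ,  1.18887889]), 'rotation': array([-0.06706088,  0.05872656,  0.70443613, -0.70414754])}
{'t': 0.1, 'qpos': array([-1.414224  ,  0.33384972,  0.03988711,  1.46620073, -0.01341781,
        1.34329924, -0.05849901]), 'qd': array([-1.02553002e-03, -3.56975326e-03, -1.23261846e-03, -1.69322014e-03,
       -1.70272380e-03, -5.93940872e-05,  4.32940348e-04]), 'effort': array([ 3.90751753e-03, -6.57805681e+01,  1.33979313e+00, -4.04701638e+01,
       -5.96688688e-02,  4.08961822e-02,  4.75547256e-05]), 'eef_pos': array([0.16436865, 0.62845399, 0.2404335 ]), 'tool_rot': array([ 1.27553650e-01,  9.91831392e-01, -7.43627885e-04, -5.18550349e-05]), 'contact_force': array([-0.49310353, -0.58466978, -0.558016  ]), 'moment': array([ 0.00354587, -0.01491523, -0.00092374]), 'finger_force': 0.0, 'finger_gap': 1.0020289794563155}
```

View pics/top0.png

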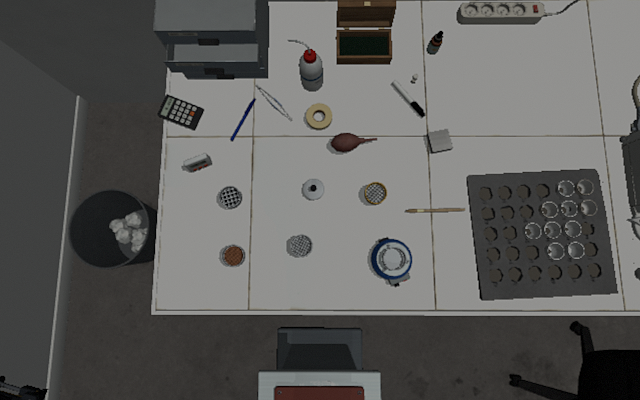

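View pics/scene0.png

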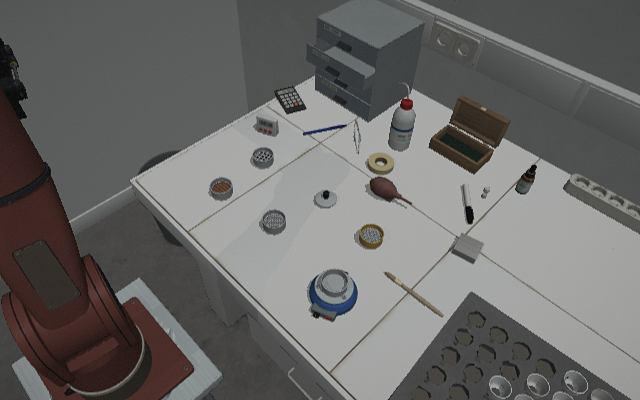

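The top view shows the fine sieve (brown) near (232,256), medium (300,245), coarse (230,197), lid (313,188), brass (374,193) and shaker (391,259). I'll look at enlarged crops of both views.

```bash
cat > h.py <<'E'
import numpy as np,cv2,pickle
from scipy.spatial.transform import Rotation as R
def load(n): return pickle.load(open(f"{n}.pkl","rb"))
def K(s):
    f=200/np.tan(np.radians(s["fovy"])/2); return f,s["cx"],s["cy"]
def ray(s,u,v):
    f,cx,cy=K(s); d=R.from_quat(s["rotation"]).apply([(u-cx)/f,-(v-cy)/f,-1]); return s["origin"],d
def atz(s,u,v,z):
    o,d=ray(s,u,v); return o+d*(z-o[2])/d[2]
def proj(s,p):
    f,cx,cy=K(s); q=R.from_quat(s["rotation"]).inv().apply(np.asarray(p)-s["origin"])
    return np.array([cx-f*q[...,0]/q[...,2],cy+f*q[...,1]/q[...,2]]).T
def crop(s,u,v,w,h,k): return cv2.resize(s["image"][v:v+h,u:u+w,::-1],None,fx=k,fy=k,interpolation=cv2.INTER_CUBIC)
E
python3 - <<'E'
from h import *
s=load("top");c=load("scene")
cv2.imwrite("pics/t1.png",np.clip(crop(s,212,170,208,130,3.8)*1.6,0,255))
cv2.imwrite("pics/s1.png",np.clip(crop(c,200,140,200,150,4)*1.3,0,255))
print(proj(s,np.array([[0.164,.628,.24],[0,0,0]])),proj(c,np.array([[0.164,.628,.24],[0,0,0]])))
for n,u,v in(("fine",232,256),("med",300,245),("coarse",230,197),("brass",374,193)):
  print(n,atz(s,u,v,.036))
for n,u,v in(("fine",221,186),("med",274,220),("coarse",263,156),("brass",371,235)):
  print(n,atz(c,u,v,.036))
print(atz(s,393,259,.07),atz(c,333,282,.07),atz(s,313,188,.038),atz(c,326,194,.038))
E
```

```text
[[ 18.20473876 390.00337346]
 [319.82777186 433.88166991]] [[ 15.43582268 101.33035805]
 [115.42246103 368.97099313]]
fine [0.44731326 0.23253252 0.036     ]
med [0.47635056 0.05210209 0.036     ]
coarse [0.60623832 0.24351915 0.036     ]
brass [ 0.61671627 -0.14790376  0.036     ]
fine [0.44818196 0.22577023 0.036     ]
med [0.47326182 0.04179763 0.036     ]
coarse [0.60437268 0.23552678 0.036     ]
brass [ 0.61362637 -0.15827955  0.036     ]
[ 0.4386734  -0.18812788  0.07      ] [ 0.43487638 -0.1962276   0.07      ] [0.6304201  0.01767863 0.038     ] [0.62892661 0.01049929 0.038     ][ WARN:0@0.292] global loadsave.cpp:1063 imwrite_ Unsupported depth image for selected encoder is fallbacked to CV_8U.
```

View pics/t1.png

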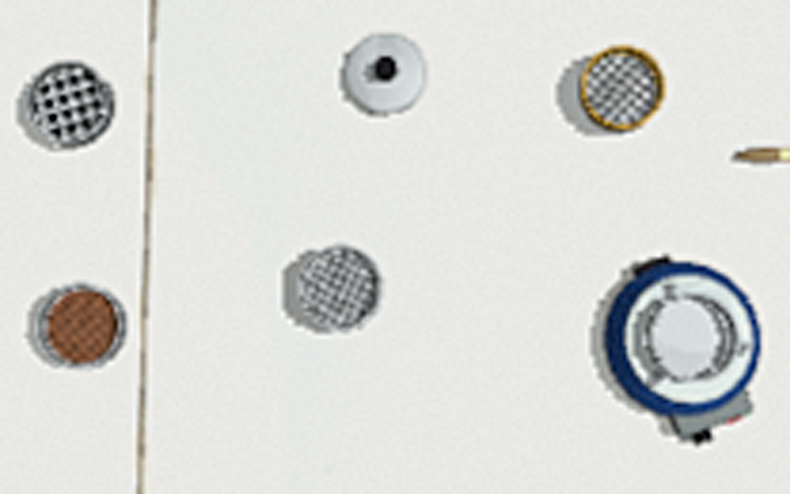

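View pics/s1.png

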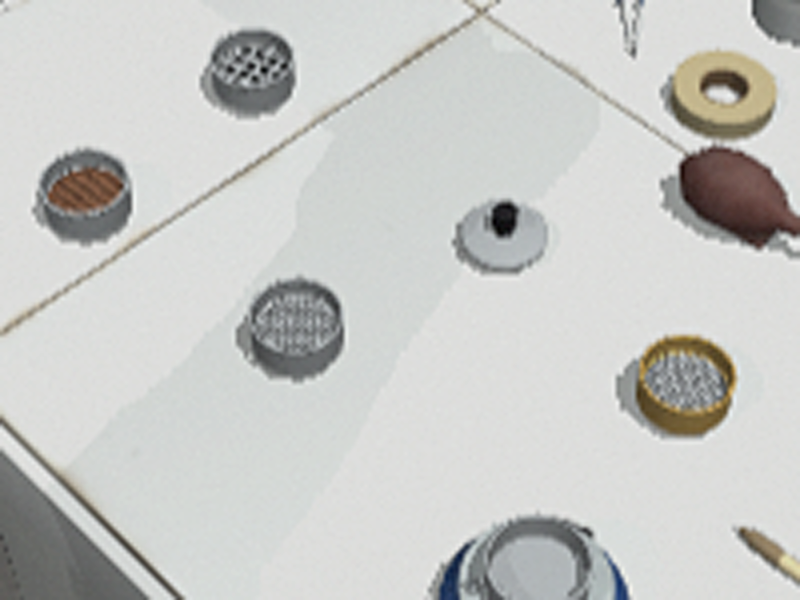

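```bash
cat >> h.py <<'E'
A=np.linspace(0,2*np.pi,120,endpoint=False)
def circ(x,y,z,r): return np.c_[x+r*np.cos(A),y+r*np.sin(A),np.full(120,z)]
SV=[(.036,.030),(.036,.0275)]; PAN=[(.070,.030),(.070,.0275)]; LID=[(.0165,.030),(.038,.0085)]
def fit(s,rings,x0,y0,rad=.012):
    g=cv2.resize(cv2.GaussianBlur(s["image"],(0,0),.7),None,fx=4,fy=4,interpolation=cv2.INTER_CUBIC).astype(np.float32).mean(2)
    G=np.hypot(cv2.Sobel(g,-1,1,0),cv2.Sobel(g,-1,0,1)); G=np.minimum(G,np.percentile(G,98)).astype(np.float32)
    best=(-1,)
    for st,c0 in((.001,None),(.00025,1)):
        cx,cy,rr=(x0,y0,rad) if c0 is None else (best[1],best[2],.001)
        for x in np.arange(cx-rr,cx+rr+1e-9,st):
            for y in np.arange(cy-rr,cy+rr+1e-9,st):
                m=0
                for z,r in rings:
                    p=(proj(s,circ(x,y,z,r))*4+1.5).astype(np.float32)
                    m+=cv2.remap(G,p[:,:1],p[:,1:],cv2.INTER_LINEAR).mean()
                if m>best[0]: best=(m,x,y)
    return best
def overlay(s,rings,x,y,k=8,h=18):
    u,v=proj(s,[x,y,rings[0][0]]).astype(int); im=np.clip(crop(s,u-h,v-h,2*h,2*h,k).astype(float)*1.5,0,255).astype(np.uint8)
    for (z,r),c in zip(rings,((0,0,255),(0,255,0))):
        p=((proj(s,circ(x,y,z,r))-[u-h,v-h]+.5)*k-.5).round().astype(np.int32)
        cv2.polylines(im,[p],True,c,1)
    return im
E
python3 - <<'E'
from h import *
s=load("top");c=load("scene")
rows=[[],[]]
for n,r,x,y in(("fine",SV,.448,.230),("med",SV,.475,.047),("coarse",SV,.605,.24),("brass",SV,.615,-.153),("lid",LID,.63,.014),("pan",PAN,.437,-.192)):
  for i,q in enumerate((s,c)):
    b=fit(q,r,x,y); print(n,"ts"[i],np.round(b,4)); rows[i].append(cv2.resize(overlay(q,r,b[1],b[2]),(260,260)))
a=[np.vstack([np.hstack(rows[i][:3]),np.hstack(rows[i][3:])]) for i in(0,1)]
cv2.imwrite("pics/ot.png",a[0]);cv2.imwrite("pics/os.png",a[1])
E
```

```text
fine t [90.262   0.4485  0.2265]
fine s [99.6504  0.4505  0.2318]
med t [8.24077e+01 4.76000e-01 4.95000e-02]
med s [9.83688e+01 4.75500e-01 4.63000e-02]
coarse t [99.7724  0.604   0.2398]
coarse s [108.2447   0.6085   0.243 ]
brass t [103.3688   0.6192  -0.1525]
brass s [104.9512   0.619   -0.155 ]
lid t [9.66155e+01 6.31000e-01 2.03000e-02]
lid s [9.29421e+01 6.33200e-01 1.40000e-02]
pan t [100.5115   0.4405  -0.192 ]
pan s [88.959   0.4402 -0.1945]
```

View pics/ot.png

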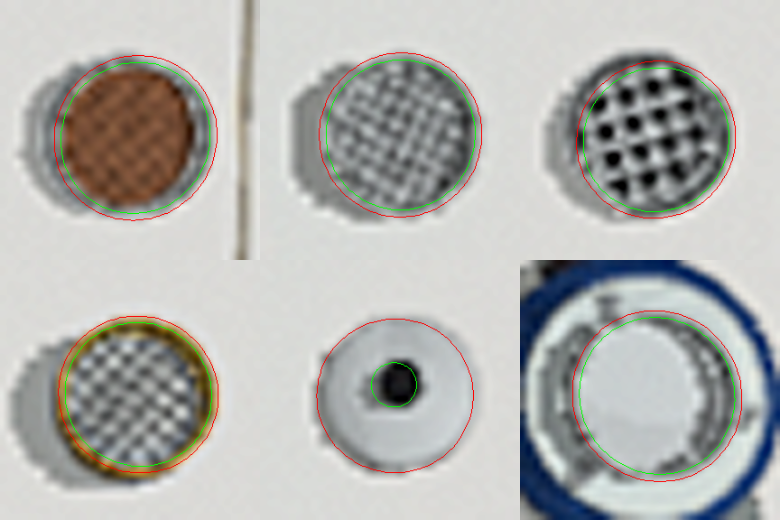

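View pics/os.png

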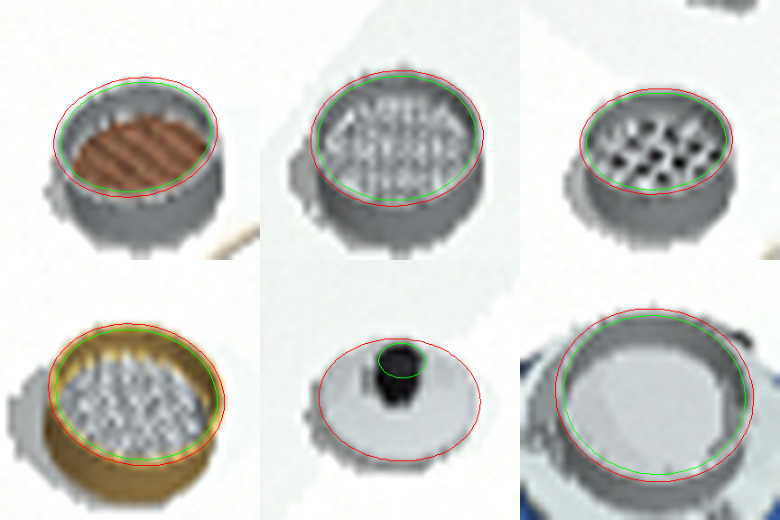

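Scene-camera fits are good. In the top view I read the fine rim about 3 mm further left than the fit, and the coarse one about 3 mm further up. Averaged positions:

| Piece | x | y |
|---|---|---|
| fine | 0.4497 | 0.231 |
| medium | 0.4758 | 0.048 |
| coarse | 0.6078 | 0.2415 |
| lid | 0.632 | 0.0165 |
| pan | 0.4404 | -0.193 |

I'll centre each piece by squeezing it along two perpendicular directions.

```bash
cat > to.py <<'E'
import sys,numpy as np
from scipy.spatial.transform import Rotation as R
from cell import sensors
s=sensors.get_state(); a=[float(v) for v in sys.argv[1:5]]
q=R.from_quat(s["tool_rot"]); t=R.from_euler("z",a[3],degrees=True)*R.from_quat([0,1,0,0])
print("dr",np.round((q.inv()*t).as_rotvec()/(np.pi/4),3),"xyz",np.round(q.inv().apply(np.array(a[:3])-s["eef_pos"])/.3,4),"q7",s["qpos"][6],"t",s["t"])
E
python3 to.py .31 .43 .22 0; python3 to.py .4497 .231 .15 0
```

```text
dr [-0.002 -0.    -0.326] xyz [-0.637  -0.5171  0.0689] q7 -0.05849900988166939 t 0.1
dr [-0.002 -0.    -0.326] xyz [-1.2553 -1.0406  0.3031] q7 -0.05849900988166939 t 0.1
```

```bash
python3 -m handwheel '[{"dr":[-0.002,0,-0.326],"xyz":[-0.95,-0.8,0.1],"claw":1},{"dr":[-0.002,0,-0.326],"xyz":[-0.95,-0.8,0.1],"claw":1},{"dr":[-0.002,0,-0.326],"xyz":[-0.95,-0.8,0.1],"claw":1},{"dr":[-0.002,0,-0.326],"xyz":[-0.95,-0.8,0.1],"claw":1},{"dr":[-0.002,0,-0.326],"xyz":[-0.95,-0.8,0.1],"claw":1},{"dr":[-0.002,0,-0.326],"xyz":[-0.95,-0.8,0.1],"claw":1},{"dr":[-0.002,0,-0.326],"xyz":[-0.95,-0.8,0.1],"claw":1},{"dr":[-0.002,0,-0.326],"xyz":[-0.95,-0.8,0.1],"claw":1}]'; python3 to.py .4497 .231 .12 0
```

```text
t: 1.1
eef_pos: [0.379, 0.3249, 0.2112]
tool_rot: [-0.0, 1.0, 0.001, -0.0]
contact_force: [-1.0, -0.3, 0.2]
finger_gap: 1.0
finger_force: 0.0
dr [ 0.002 -0.     0.   ] xyz [-0.2356 -0.3136  0.3033] q7 0.7843971346169302 t 1.1
```

```bash
python3 -m handwheel '[{"dr":[0,0,0],"xyz":[-0.236,-0.314,0.3],"claw":1},{"dr":[0,0,0],"xyz":[-0.236,-0.314,0.3],"claw":1},{"dr":[0,0,0],"xyz":[-0.236,-0.314,0.3],"claw":1},{"dr":[0,0,0],"xyz":[-0.236,-0.314,0.3],"claw":1},{"dr":[0,0,0],"xyz":[-0.236,-0.314,0.3],"claw":1}]'
python3 - <<'E'
from cell import cams
import cv2
s=cams.snapshot("scene"); cv2.imwrite("pics/a1.png",cv2.resize(s["image"][130:260,150:330,::-1],None,fx=4,fy=4,interpolation=cv2.INTER_CUBIC))
E
python3 to.py .4497 .231 .032 0
```

```text
t: 1.72
eef_pos: [0.4497, 0.2327, 0.1218]
tool_rot: [-0.001, 1.0, 0.001, 0.0]
contact_force: [-0.4, 0.5, -0.2]
finger_gap: 0.999
finger_force: 0.0
dr [0.003 0.001 0.004] xyz [ 0.0006 -0.0066  0.2999] q7 1.0608382187406085 t 1.775
```

View pics/a1.png

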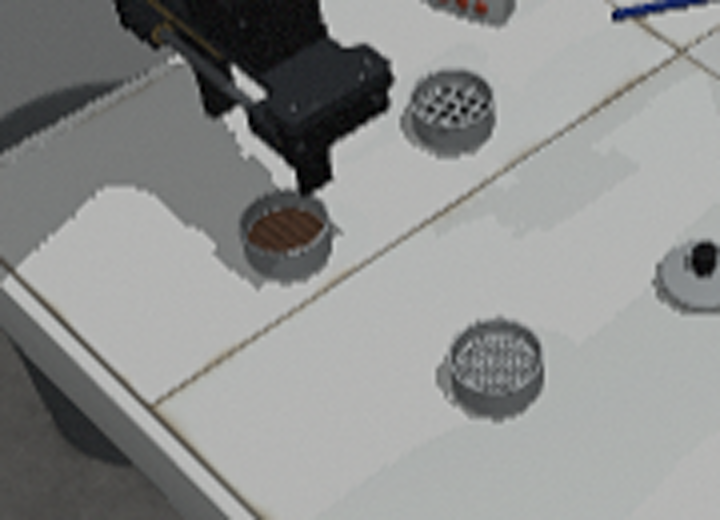

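```bash
python3 -m handwheel '[{"dr":[0,0,0],"xyz":[0,0.001,0.15],"claw":1},{"dr":[0,0,0],"xyz":[0,0.001,0.25],"claw":1},{"dr":[0,0,0],"xyz":[0,0.001,0.296],"claw":1},{"dr":[0,0,0],"xyz":[0,0.001,0.296],"claw":1},{"dr":[0,0,0],"xyz":[0,0.001,0.296],"claw":0.5},{"dr":[0,0,0],"xyz":[0,0.001,0.296],"claw":0.5},{"dr":[0,0,0],"xyz":[0,0.001,0.296],"claw":0.5},{"dr":[0,0,0],"xyz":[0,0.001,0.296],"claw":0.5}]'
```

```text
t: 2.78
eef_pos: [0.4506, 0.2311, 0.0328]
tool_rot: [-0.0, 1.0, 0.001, 0.0]
contact_force: [-0.3, -0.1, 4.0]
finger_gap: 0.688
finger_force: 30.0
```

```bash
python3 -m handwheel '[{"dr":[0,0,0],"xyz":[0,0,0],"claw":0.95},{"dr":[0,0,0],"xyz":[0,0,0],"claw":0.95},{"dr":[0,0,1],"xyz":[0,0,0],"claw":0.95},{"dr":[0,0,1],"xyz":[0,0,0],"claw":0.95},{"dr":[0,0,1],"xyz":[0,0,0],"claw":0.95},{"dr":[0,0,1],"xyz":[0,0,0],"claw":0.95},{"dr":[0,0,1],"xyz":[0,0,0],"claw":0.95}]'
python3 -m handwheel '[{"dr":[0,0,1],"xyz":[0,0,0],"claw":0.95},{"dr":[0,0,1],"xyz":[0,0,0],"claw":0.95},{"dr":[0,0,1],"xyz":[0,0,0],"claw":0.95},{"dr":[0,0,1],"xyz":[0,0,0],"claw":0.95},{"dr":[0,0,1],"xyz":[0,0,0],"claw":0.95},{"dr":[0,0,1],"xyz":[0,0,0],"claw":0.5},{"dr":[0,0,1],"xyz":[0,0,0],"claw":0.5},{"dr":[0,0,1],"xyz":[0,0,0],"claw":0.5},{"dr":[0,0,1],"xyz":[0,0,0],"claw":0.5}]'; python3 to.py .4404 -.04 .16 -90;python3 to.py .4404 -.193 .15 -90
```

```text
t: 3.65
eef_pos: [0.4502, 0.2309, 0.0322]
tool_rot: [0.383, 0.924, 0.001, -0.0]
contact_force: [-1.3, 0.1, 0.2]
finger_gap: 0.95
finger_force: 0.0
t: 4.78
eef_pos: [0.4503, 0.2309, 0.0324]
tool_rot: [0.707, 0.707, 0.001, -0.0]
contact_force: [-0.5, -0.1, -0.9]
finger_gap: 0.696
finger_force: 30.0
dr [ 0.    -0.002  0.001] xyz [-0.9022 -0.034  -0.4269] q7 -0.362488890283697 t 4.775
dr [ 0.    -0.002  0.001] xyz [-1.4122 -0.0345 -0.3944] q7 -0.362488890283697 t 4.775
```

```bash
python3 -m handwheel '[{"dr":[0,0,0],"xyz":[0,0,-0.1],"claw":0.5},{"dr":[0,0,0],"xyz":[0,0,-0.25],"claw":0.5},{"dr":[0,0,0],"xyz":[0,0,-0.43],"claw":0.5},{"dr":[0,0,0],"xyz":[-0.95,-0.034,-0.43],"claw":0.5},{"dr":[0,0,0],"xyz":[-0.95,-0.034,-0.43],"claw":0.5},{"dr":[0,0,0],"xyz":[-0.95,-0.034,-0.43],"claw":0.5},{"dr":[0,0,0],"xyz":[-0.95,-0.034,-0.43],"claw":0.5},{"dr":[0,0,0],"xyz":[-0.95,-0.034,-0.43],"claw":0.5},{"dr":[0,0,0],"xyz":[-0.95,-0.034,-0.43],"claw":0.5}]';  python3 to.py .4404 -.193 .14 -90
```

```text
t: 5.9
eef_pos: [0.4398, -0.057, 0.161]
tool_rot: [0.709, 0.706, 0.001, -0.001]
contact_force: [0.0, 1.0, -0.9]
finger_gap: 0.69
finger_force: 30.0
dr [ 0.001 -0.003 -0.006] xyz [-0.4536  0.0041  0.0688] q7 -0.04579685719180677 t 5.9
```

```bash
python3 -m handwheel '[{"dr":[0,0,0],"xyz":[-0.2,0.002,0.03],"claw":0.5},{"dr":[0,0,0],"xyz":[-0.4,0.002,0.07],"claw":0.5},{"dr":[0,0,0],"xyz":[-0.452,0.002,0.07],"claw":0.5},{"dr":[0,0,0],"xyz":[-0.452,0.002,0.07],"claw":0.5},{"dr":[0,0,0],"xyz":[-0.452,0.002,0.07],"claw":0.5}]'
python3 - <<'E'
from cell import cams
import cv2,numpy as np
s=cams.snapshot("scene"); a=cv2.resize(s["image"][220:320,270:400,::-1],None,fx=5,fy=5,interpolation=cv2.INTER_CUBIC)
cv2.imwrite("pics/a2.png",np.clip(a*1.4,0,255).astype(np.uint8))
E
python3 to.py .4404 -.193 .092 -90
```

```text
t: 6.52
eef_pos: [0.4411, -0.1884, 0.1395]
tool_rot: [0.706, 0.708, 0.001, -0.001]
contact_force: [0.7, -0.1, -0.2]
finger_gap: 0.687
finger_force: 30.0
dr [ 0.    -0.003  0.003] xyz [-0.0161 -0.0025  0.1586] q7 0.43358442488026305 t 6.575
```

View pics/a2.png

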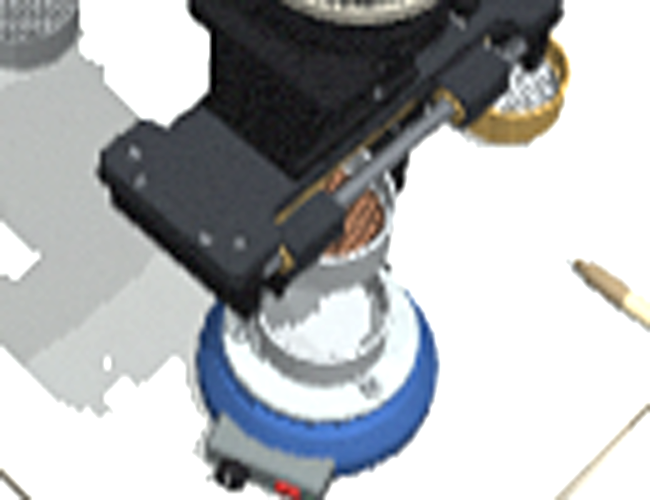

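```bash
python3 -m handwheel '[{"dr":[0,0,0],"xyz":[-0.012,-0.001,0.03],"claw":0.5},{"dr":[0,0,0],"xyz":[-0.012,-0.001,0.06],"claw":0.5},{"dr":[0,0,0],"xyz":[-0.012,-0.001,0.09],"claw":0.5},{"dr":[0,0,0],"xyz":[-0.012,-0.001,0.09],"claw":0.5},{"dr":[0,0,0],"xyz":[-0.012,-0.001,0.09],"claw":0.5}]';  python3 to.py .4404 -.193 .092 -90
```

```text
t: 7.2
eef_pos: [0.4405, -0.1936, 0.1127]
tool_rot: [0.707, 0.707, 0.0, -0.0]
contact_force: [-0.3, -0.6, -1.8]
finger_gap: 0.686
finger_force: 30.0
dr [ 0.    -0.002 -0.   ] xyz [ 0.002  -0.0002  0.0691] q7 0.5158636988107119 t 7.2
```

```bash
python3 -m handwheel '[{"dr":[0,0,0],"xyz":[0.001,0,0.01],"claw":0.5},{"dr":[0,0,0],"xyz":[0.001,0,0.02],"claw":0.5},{"dr":[0,0,0],"xyz":[0.001,0,0.03],"claw":0.5},{"dr":[0,0,0],"xyz":[0.001,0,0.04],"claw":0.5},{"dr":[0,0,0],"xyz":[0.001,0,0.04],"claw":0.5}]';  python3 to.py .4404 -.193 .092 -90
```

```text
t: 7.82
eef_pos: [0.4403, -0.1931, 0.1004]
tool_rot: [0.707, 0.707, 0.0, -0.001]
contact_force: [-0.9, -0.6, -0.6]
finger_gap: 0.689
finger_force: 30.0
dr [-0.    -0.002  0.   ] xyz [0.0003 0.0004 0.0281] q7 0.542909307073309 t 7.825
```

```bash
python3 -m handwheel '[{"dr":[0,0,0],"xyz":[0,0,0.01],"claw":0.5},{"dr":[0,0,0],"xyz":[0,0,0.018],"claw":0.5},{"dr":[0,0,0],"xyz":[0,0,0.025],"claw":0.5},{"dr":[0,0,0],"xyz":[0,0,0.029],"claw":0.5},{"dr":[0,0,0],"xyz":[0,0,0.029],"claw":0.5}]';  python3 to.py .4404 -.193 .092 -90
```

```text
t: 8.45
eef_pos: [0.4404, -0.1931, 0.0923]
tool_rot: [0.707, 0.707, 0.001, -0.001]
contact_force: [-2.8, 1.6, 6.7]
finger_gap: 0.687
finger_force: 30.0
dr [-0.    -0.003  0.   ] xyz [ 0.0003 -0.0001  0.0009] q7 0.5622439159624247 t 8.45
```

```bash
python3 -m handwheel '[{"dr":[0,0,0],"xyz":[0,0,-0.002],"claw":0.95},{"dr":[0,0,0],"xyz":[0,0,-0.002],"claw":0.95},{"dr":[0,0,0],"xyz":[0,0,-0.002],"claw":0.95},{"dr":[0,0,0],"xyz":[0,0,-0.05],"claw":1},{"dr":[0,0,0],"xyz":[0,0,-0.2],"claw":1},{"dr":[0,0,0],"xyz":[0.3,0.05,-0.2],"claw":1},{"dr":[0,0,0],"xyz":[0.803,0.118,-0.1],"claw":1},{"dr":[0,0,0],"xyz":[0.803,0.118,-0.1],"claw":1},{"dr":[0,0,0],"xyz":[0.803,0.118,-0.1],"claw":1},{"dr":[0,0,0],"xyz":[0.803,0.118,-0.1],"claw":1},{"dr":[0,0,0],"xyz":[0.803,0.118,-0.1],"claw":1}]'; python3 to.py .4758 .048 .0325 -90
python3 - <<'E'
from h import *
from cell import cams
S={n:cams.snapshot(n) for n in("scene","top")}
R2=[(.096,.030),(.096,.0275)]
o=[]
for n,s in S.items():
    b=fit(s,R2,.4404,-.193,.008);print(n,b);o.append(overlay(s,R2,b[1],b[2],10,24))
cv2.imwrite("pics/b1.png",cv2.resize(np.hstack(o),None,fx=.8,fy=.8))
E
```

```text
t: 9.82
eef_pos: [0.4757, 0.0471, 0.1223]
tool_rot: [0.707, 0.707, 0.0, -0.0]
contact_force: [0.0, -0.6, -0.1]
finger_gap: 0.996
finger_force: 0.0
dr [-0.    -0.001  0.   ] xyz [2.700e-03 2.000e-04 2.993e-01] q7 -0.07726980067475717 t 9.825
scene (np.float32(121.88785), np.float64(0.4414), np.float64(-0.193))
top (np.float32(108.751854), np.float64(0.4406499999999999), np.float64(-0.19))
```

View pics/b1.png

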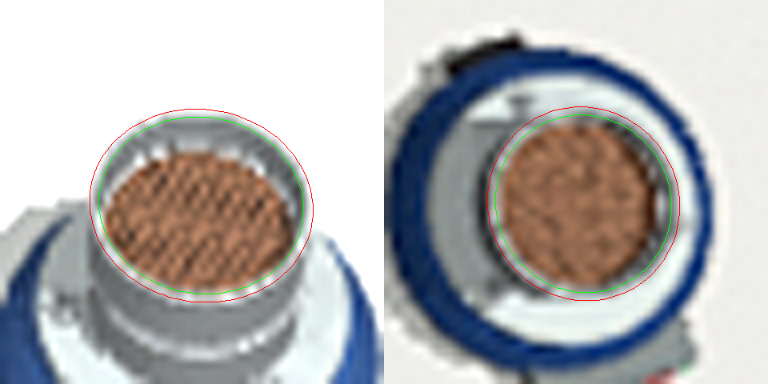

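The fine sieve is seated and level: its rim matches z = 96 mm at (0.4405, -0.193) in both views. Next is the medium sieve.

```bash
python3 -m handwheel '[{"dr":[0,0,0],"xyz":[0.003,0,0.15],"claw":1},{"dr":[0,0,0],"xyz":[0.003,0,0.25],"claw":1},{"dr":[0,0,0],"xyz":[0.003,0,0.299],"claw":1},{"dr":[0,0,0],"xyz":[0.003,0,0.299],"claw":1},{"dr":[0,0,0],"xyz":[0.003,0,0.299],"claw":0.5},{"dr":[0,0,0],"xyz":[0.003,0,0.299],"claw":0.5},{"dr":[0,0,0],"xyz":[0.003,0,0.299],"claw":0.5},{"dr":[0,0,0],"xyz":[0.003,0,0.299],"claw":0.5},{"dr":[0,0,0],"xyz":[0.003,0,0.299],"claw":0.95},{"dr":[0,0,0],"xyz":[0.003,0,0.299],"claw":0.95},{"dr":[0,0,1],"xyz":[0.003,0,0.299],"claw":0.95},{"dr":[0,0,1],"xyz":[0.003,0,0.299],"claw":0.95},{"dr":[0,0,1],"xyz":[0.003,0,0.299],"claw":0.95},{"dr":[0,0,1],"xyz":[0.003,0,0.299],"claw":0.95},{"dr":[0,0,1],"xyz":[0.003,0,0.299],"claw":0.95}]'
python3 -m handwheel '[{"dr":[0,0,1],"xyz":[0,0,0],"claw":0.95},{"dr":[0,0,1],"xyz":[0,0,0],"claw":0.95},{"dr":[0,0,1],"xyz":[0,0,0],"claw":0.95},{"dr":[0,0,1],"xyz":[0,0,0],"claw":0.95},{"dr":[0,0,1],"xyz":[0,0,0],"claw":0.95},{"dr":[0,0,1],"xyz":[0,0,0],"claw":0.5},{"dr":[0,0,1],"xyz":[0,0,0],"claw":0.5},{"dr":[0,0,1],"xyz":[0,0,0],"claw":0.5},{"dr":[0,0,1],"xyz":[0,0,0],"claw":0.5}]'; python3 to.py .4404 -.193 .16 -180
```

```text
t: 11.8
eef_pos: [0.4757, 0.0487, 0.0325]
tool_rot: [0.924, 0.383, 0.0, -0.0]
contact_force: [0.8, -0.3, 0.2]
finger_gap: 0.953
finger_force: 0.0
t: 12.92
eef_pos: [0.4759, 0.0488, 0.0327]
tool_rot: [1.0, 0.0, 0.0, -0.001]
contact_force: [0.4, -1.6, 0.8]
finger_gap: 0.69
finger_force: 30.0
dr [-0.002 -0.     0.001] xyz [-0.1189  0.8052 -0.4258] q7 -1.1888956679889078 t 12.925
```

```bash
python3 -m handwheel '[{"dr":[0,0,0],"xyz":[0,0,-0.1],"claw":0.5},{"dr":[0,0,0],"xyz":[0,0,-0.25],"claw":0.5},{"dr":[0,0,0],"xyz":[0,0,-0.43],"claw":0.5},{"dr":[0,0,0],"xyz":[-0.06,0.4,-0.44],"claw":0.5},{"dr":[0,0,0],"xyz":[-0.06,0.4,-0.44],"claw":0.5},{"dr":[0,0,0],"xyz":[-0.119,0.65,-0.44],"claw":0.5},{"dr":[0,0,0],"xyz":[-0.119,0.77,-0.44],"claw":0.5},{"dr":[0,0,0],"xyz":[-0.119,0.805,-0.44],"claw":0.5},{"dr":[0,0,0],"xyz":[-0.119,0.805,-0.44],"claw":0.5},{"dr":[0,0,0],"xyz":[-0.119,0.805,-0.4],"claw":0.5},{"dr":[0,0,0],"xyz":[-0.119,0.805,-0.36],"claw":0.5},{"dr":[0,0,0],"xyz":[-0.119,0.805,-0.36],"claw":0.5}]';  python3 to.py .4404 -.193 .1187 -180
```

```text
t: 14.42
eef_pos: [0.427, -0.1868, 0.1466]
tool_rot: [1.0, 0.001, 0.005, 0.002]
contact_force: [0.1, -0.3, -0.6]
finger_gap: 0.688
finger_force: 30.0
dr [ 0.004 -0.013  0.001] xyz [0.0437 0.0205 0.0937] q7 -1.595979153427896 t 14.425
```

```bash
python3 -m handwheel '[{"dr":[0,0,0],"xyz":[0,0,0],"claw":0.5},{"dr":[0,0,0],"xyz":[0,0,0],"claw":0.5}]';  python3 to.py .4404 -.193 .1187 -180; python3 -c "
from cell import sensors;s=sensors.get_state();print(s['qpos'],s['qd'])"
```

```text
t: 14.68
eef_pos: [0.4283, -0.1875, 0.148]
tool_rot: [1.0, 0.0, 0.006, 0.002]
contact_force: [0.4, -0.4, 0.2]
finger_gap: 0.687
finger_force: 30.0
dr [ 0.005 -0.016  0.   ] xyz [0.039  0.0179 0.0984] q7 -1.5957937841853815 t 14.675
[-1.2325757  -0.38035721  1.38393219  2.06357442  0.40949474  1.17029774
 -1.59579378] [ 0.00035662 -0.00011661  0.00040798  0.00050202  0.00184952  0.00078106
 -0.00110766]
```

```bash
python3 -m handwheel '[{"dr":[0,0,0],"xyz":[0.1,0,-0.3],"claw":0.5},{"dr":[0,0,0],"xyz":[0.1,0.2,-0.34],"claw":0.5},{"dr":[0,0,0],"xyz":[0.1,0.9,-0.34],"claw":0.5},{"dr":[0,0,0],"xyz":[0.1,0.9,-0.34],"claw":0.5},{"dr":[0,0,0],"xyz":[0.1,0.9,-0.34],"claw":0.5},{"dr":[0,0,0],"xyz":[0.1,0.9,-0.34],"claw":0.5},{"dr":[0,0,0],"xyz":[0.1,0.9,-0.34],"claw":0.5},{"dr":[0,0,0],"xyz":[0.1,0.9,-0.34],"claw":0.5},{"dr":[0,0,0],"xyz":[0.1,0.9,-0.34],"claw":0.5}]';  python3 to.py .4404 -.193 .17 -180; python3 -c "
from cell import sensors;s=sensors.get_state();print(s['qpos'],s['qd'])"
```

```text
t: 15.8
eef_pos: [0.3833, -0.3806, 0.2788]
tool_rot: [0.999, 0.001, 0.026, 0.022]
contact_force: [-0.2, 1.1, -0.8]
finger_gap: 0.687
finger_force: 30.0
dr [ 0.057 -0.067  0.002] xyz [ 0.1728 -0.6409  0.3439] q7 -1.1851809128205206 t 15.8
[-0.93445857 -0.38010803  1.38348091  1.77460583  0.39779536  1.38479619
 -1.18518091] [ 0.0138677  -0.00062297 -0.00184489 -0.00465373  0.0016503   0.00366533
  0.01881174]
```

```bash
python3 -m handwheel '[{"dr":[0.057,-0.067,0],"xyz":[0.6,0.3,0],"claw":0.5},{"dr":[0.057,-0.067,0],"xyz":[0.6,0.3,0],"claw":0.5},{"dr":[0.057,-0.067,0],"xyz":[0.6,0.3,0],"claw":0.5},{"dr":[0.057,-0.067,0],"xyz":[0.6,0.3,0],"claw":0.5},{"dr":[0.057,-0.067,0],"xyz":[0.6,0.3,0],"claw":0.5},{"dr":[0.057,-0.067,0],"xyz":[0.6,0.3,0],"claw":0.5},{"dr":[0.057,-0.067,0],"xyz":[0.6,0.3,0],"claw":0.5},{"dr":[0.057,-0.067,0],"xyz":[0.6,0.3,0],"claw":0.5}]';  python3 to.py .4404 -.193 .17 -180; python3 -c "
from cell import sensors;s=sensors.get_state();print(s['qpos'],s['qd'])"
```

```text
t: 16.8
eef_pos: [0.4188, -0.3521, 0.3241]
tool_rot: [1.0, -0.0, 0.023, 0.019]
contact_force: [0.2, 0.7, 0.1]
finger_gap: 0.692
finger_force: 30.0
dr [ 0.049 -0.058 -0.   ] xyz [ 0.0489 -0.5496  0.4959] q7 -1.2648559242726602 t 16.8
[-1.05106273 -0.38047031  1.38413979  1.67667869  0.39636114  1.48620227
 -1.26485592] [-0.0123757   0.00063436  0.00011049 -0.00919131 -0.00041991  0.00710605
 -0.00882153]
```

```bash
python3 -m handwheel '[{"dr":[0.05,-0.06,0],"xyz":[0.1,-0.9,0.25],"claw":0.5},{"dr":[0.05,-0.06,0],"xyz":[0.1,-0.9,0.25],"claw":0.5},{"dr":[0.05,-0.06,0],"xyz":[0.1,-0.9,0.25],"claw":0.5},{"dr":[0.05,-0.06,0],"xyz":[0.1,-0.9,0.25],"claw":0.5},{"dr":[0.05,-0.06,-1],"xyz":[0.1,-0.9,0.25],"claw":0.5},{"dr":[0.05,-0.06,-1],"xyz":[0.1,-0.9,0.25],"claw":0.5},{"dr":[0.05,-0.06,-1],"xyz":[0.1,-0.9,0.25],"claw":0.5},{"dr":[0.05,-0.06,-1],"xyz":[0.1,-0.9,0.25],"claw":0.5},{"dr":[0.05,-0.06,-1],"xyz":[0.1,-0.9,0.25],"claw":0.5}]';  python3 to.py .5 .05 .25 -90; python3 -c "
from cell import sensors;s=sensors.get_state();print(s['qpos'],s['qd'])"
```

```text
t: 17.92
eef_pos: [0.4525, -0.0848, 0.2403]
tool_rot: [0.924, 0.383, -0.009, 0.007]
contact_force: [-0.8, -0.7, -1.1]
finger_gap: 0.686
finger_force: 30.0
dr [-0.004  0.03  -0.999] xyz [ 0.4289 -0.2053 -0.043 ] q7 -0.9812332533285083 t 17.925
[-1.24280834 -0.31892419  1.13667856  1.93915335  0.31367572  1.36513055
 -0.98123325] [-0.02215274 -0.01726058  0.00601522  0.00116725  0.02118886  0.00676855
  0.17757415]
```

```bash
python3 -m handwheel '[{"dr":[0,0.03,-1],"xyz":[0.43,-0.2,0],"claw":0.5},{"dr":[0,0.03,-1],"xyz":[0.43,-0.2,0],"claw":0.5},{"dr":[0,0.03,-1],"xyz":[0.43,-0.2,0],"claw":0.5},{"dr":[0,0.03,-1],"xyz":[0.43,-0.2,0],"claw":0.5},{"dr":[0,0.03,-1],"xyz":[0.43,-0.2,0],"claw":0.5}]';  python3 to.py .5 .05 .25 0; python3 -c "
from cell import sensors;s=sensors.get_state();print(s['qpos'],s['qd'])"
```

```text
t: 18.55
eef_pos: [0.5014, 0.0488, 0.2369]
tool_rot: [0.707, 0.707, -0.001, -0.0]
contact_force: [0.7, -0.4, -1.0]
finger_gap: 0.689
finger_force: 30.0
dr [-4.e-03 -1.e-03 -2.e+00] xyz [ 0.0038 -0.0049 -0.0436] q7 -0.14494168561214327 t 18.55
[-1.51799627  0.00665668  1.3712313   1.86025232 -0.00555013  1.28270359
 -0.14494169] [ 0.0178823  -0.02491475 -0.00369265  0.00460347 -0.00266395  0.00120855
  0.26360733]
```

```bash
python3 -m handwheel '[{"dr":[0,0,0],"xyz":[-0.2,-0.05,0.1],"claw":0.5},{"dr":[0,0,0],"xyz":[-0.4,-0.1,0.2],"claw":0.5},{"dr":[0,0,0],"xyz":[-0.6,-0.2,0.22],"claw":0.5},{"dr":[0,0,0],"xyz":[-0.8,-0.208,0.22],"claw":0.5},{"dr":[0,0,0],"xyz":[-0.806,-0.208,0.22],"claw":0.5},{"dr":[0,0,0],"xyz":[-0.806,-0.208,0.22],"claw":0.5},{"dr":[0,0,0],"xyz":[-0.806,-0.208,0.22],"claw":0.5}]';  python3 to.py .4404 -.193 .14 -90; python3 -c "
from cell import sensors;s=sensors.get_state();print(s['qpos'],s['qd'])"
```

```text
t: 19.42
eef_pos: [0.436, -0.1909, 0.1724]
tool_rot: [0.707, 0.707, 0.0, -0.0]
contact_force: [-0.1, 1.3, -1.0]
finger_gap: 0.69
finger_force: 30.0
dr [ 0.    -0.001 -0.001] xyz [-0.0071  0.0147  0.1081] q7 -0.014313148893754922 t 19.425
[-1.24604983 -0.3802744   1.38372478  2.00725141  0.39581077  1.2343775
 -0.01431315] [-1.11676138e-02  4.73277359e-05 -1.34734565e-03  1.44297381e-03
  5.93977898e-03  1.44215265e-03  4.60851685e-03]
```

```bash
cat > kin.py <<'E'
import numpy as np
from scipy.spatial.transform import Rotation as R
from scipy.optimize import least_squares
D=[([-1.414224,.33384972,.03988711,1.46620073,-.01341781,1.34329924,-.05849901],[.16436865,.62845399,.2404335],[.12755,.99183,-.00074,-.00005]),
([-1.2325757,-.38035721,1.38393219,2.06357442,.40949474,1.17029774,-1.59579378],[.4283,-.1875,.148],[1,0,.006,.002]),
([-.93445857,-.38010803,1.38348091,1.77460583,.39779536,1.38479619,-1.18518091],[.3833,-.3806,.2788],[.999,.001,.026,.022]),
([-1.05106273,-.38047031,1.38413979,1.67667869,.39636114,1.48620227,-1.26485592],[.4188,-.3521,.3241],[1,0,.023,.019]),
([-1.24280834,-.31892419,1.13667856,1.93915335,.31367572,1.36513055,-.98123325],[.4525,-.0848,.2403],[.924,.383,-.009,.007]),
([-1.51799627,.00665668,1.3712313,1.86025232,-.00555013,1.28270359,-.14494169],[.5014,.0488,.2369],[.707,.707,-.001,0]),
([-1.24604983,-.3802744,1.38372478,2.00725141,.39581077,1.2343775,-.01431315],[.436,-.1909,.1724],[.707,.707,0,0])]
S=np.array([-1,1,-1,1,-1,1,-1.])
def fk(q,P):
    hb,l1,l2,l3,a,x0,z7,s1,y0=P
    r=R.from_euler("z",y0); p=np.array([0,0,hb]); q=np.asarray(q)*S
    r=r*R.from_euler("z",q[0]); r=r*R.from_euler("y",q[1]); p=p+r.apply([0,0,l1]); r=r*R.from_euler("z",q[2]); p=p+r.apply([a,0,0])
    r=r*R.from_euler("y",q[3]); p=p+r.apply([-a,0,l2]); r=r*R.from_euler("z",q[4]); r=r*R.from_euler("y",q[5]); p=p+r.apply([x0,0,l3]); r=r*R.from_euler("z",q[6]+z7)
    return p,r
def res(P):
    o=[]
    for q,p,t in D:
        pp,rr=fk(q,P); o+=list((pp-p)*1000)+list((rr.inv()*R.from_quat(t)).as_rotvec()*100)
    return np.array(o)
if __name__=="__main__":
    for z7 in(0,np.pi/2,np.pi,-np.pi/2):
        f=least_squares(res,[.3,.43,.52,.25,0,0,z7,0,0]); print(f.cost,np.round(f.x,4)); 
        if f.cost<500: np.save("P.npy",f.x); print(np.round(f.fun.reshape(-1,6),1))
E
python3 kin.py
```

```text
213.02810551025453 [ 0.4312  0.4431  0.4966  0.5193  0.0178 -0.0059  1.5065  1.3407 -0.0642]
[[ -1.    5.6 -11.1  -0.   -0.    0. ]
 [  2.    3.6   3.9   0.1  -0.    0. ]
 [ -0.4  -3.4   4.2   0.4   0.3  -0. ]
 [ -4.8  -2.2   3.6   0.3   0.3  -0. ]
 [ -3.7   5.1   2.7  -0.1   0.1   0. ]
 [  0.5  -5.8  -7.2  -0.1   0.    0. ]
 [ -1.7   4.2   3.9   0.   -0.1  -0.1]]
213.02810572642858 [ 0.4312  0.4431  0.4966  0.5193  0.0178 -0.0059  1.5065 -2.855  -0.0642]
[[ -1.    5.6 -11.1  -0.   -0.    0. ]
 [  2.    3.6   3.9   0.1  -0.    0. ]
 [ -0.4  -3.4   4.2   0.4   0.3  -0. ]
 [ -4.8  -2.2   3.6   0.3   0.3  -0. ]
 [ -3.7   5.1   2.7  -0.1   0.1   0. ]
 [  0.5  -5.8  -7.2  -0.1   0.    0. ]
 [ -1.7   4.2   3.9   0.   -0.1  -0.1]]
213.02810620616643 [ 0.4312  0.4431  0.4966  0.5193  0.0178 -0.0059  1.5065 -3.2367 -0.0642]
[[ -1.    5.6 -11.1  -0.   -0.    0. ]
 [  2.    3.6   3.9   0.1  -0.    0. ]
 [ -0.4  -3.4   4.2   0.4   0.3  -0. ]
 [ -4.8  -2.2   3.6   0.3   0.3  -0. ]
 [ -3.7   5.1   2.7  -0.1   0.1   0. ]
 [  0.5  -5.8  -7.2  -0.1   0.    0. ]
 [ -1.7   4.2   3.9   0.   -0.1  -0.1]]
213.02810557461765 [ 0.4312  0.4431  0.4966  0.5193  0.0178 -0.0059  1.5065  0.     -0.0642]
[[ -1.    5.6 -11.1  -0.   -0.    0. ]
 [  2.    3.6   3.9   0.1  -0.    0. ]
 [ -0.4  -3.4   4.2   0.4   0.3  -0. ]
 [ -4.8  -2.2   3.6   0.3   0.3  -0. ]
 [ -3.7   5.1   2.7  -0.1   0.1   0. ]
 [  0.5  -5.8  -7.2  -0.1   0.    0. ]
 [ -1.7   4.2   3.9   0.   -0.1  -0.1]]
```

```bash
cat > sim.py <<'E'
from kin import *
P=np.load("P.npy"); LO=np.array([-2.58,-.38,-1.3,.25,-1.5,.08,-2.65])+.0; HI=np.array([2.58,2.09,1.39,2.4,4.64,2.09,2.65])
LO[1]=-.38; HI[2]=1.384
def err(q,p,r):
    pp,rr=fk(q,P); return np.r_[p-pp,(r*rr.inv()).as_rotvec()]
def jac(q):
    J=np.zeros((6,7));p,r=fk(q,P)
    for i in range(7):
        d=np.array(q,float);d[i]+=1e-5;pp,rr=fk(d,P);J[:,i]=np.r_[pp-p,(rr*r.inv()).as_rotvec()]/1e-5
    return J
def go(q,x,y,z,yaw,n=1,lam=.02):
    """straight-line to pose, small steps with DLS + clamp"""
    p,r=fk(q,P); t=R.from_euler("z",yaw,degrees=True)*R.from_quat([0,1,0,0]); rv=(t*r.inv()).as_rotvec(); pt=np.array([x,y,z])
    N=max(int(np.ceil(max(np.linalg.norm(pt-p)/.015,np.linalg.norm(rv)/.05))),2)
    for k in range(1,N+9):
        f=min(k/N,1); q=step(q,p+(pt-p)*f,R.from_rotvec(rv*f)*r,lam)
    return q
def step(q,p,r,lam):
    for _ in range(4):
        J=jac(q);e=err(q,p,r); act=np.ones(7,bool)
        for _ in range(4):
            Ja=J*act; dq=Ja.T@np.linalg.solve(Ja@Ja.T+lam**2*np.eye(6),e); nq=q+dq
            bad=((nq<LO)|(nq>HI))&act
            if not bad.any():break
            act&=~bad
        q=np.clip(q+dq,LO,HI)
    return q
if __name__=="__main__":
    q=np.array(D[0][0])
    for w in[(.379,.325,.211,0),(.4497,.2316,.12,0),(.4497,.231,.032,0),(.45,.231,.032,-45),(.45,.231,.032,-90),(.45,.231,.16,-90),(.44,-.057,.16,-90),(.44,-.193,.14,-90),(.44,-.193,.092,-90),(.44,-.193,.15,-90),(.4757,.047,.122,-90),(.4757,.048,.033,-90),(.4757,.048,.033,-135),(.4757,.048,.033,-180),(.4757,.048,.16,-180),(.44,-.193,.16,-180),(.44,-.193,.141,-180)]:
        q=go(q,*w); print(w,np.round(q,2),np.round(np.abs(err(q,np.array(w[:3]),R.from_euler("z",w[3],degrees=True)*R.from_quat([0,1,0,0]))).max(),4))
E
python3 sim.py
```

```text
(0.379, 0.325, 0.211, 0) [-1.06 -0.    0.28  1.9   0.    1.24  0.8 ] 0.0
(0.4497, 0.2316, 0.12, 0) [-0.92  0.1   0.4   2.   -0.05  1.05  1.07] 0.0
(0.4497, 0.231, 0.032, 0) [-0.9   0.23  0.39  2.07 -0.11  0.87  1.13] 0.0
(0.45, 0.231, 0.032, -45) [-1.    0.24  0.5   2.07 -0.15  0.87  0.37] 0.0
(0.45, 0.231, 0.032, -90) [-1.1   0.25  0.61  2.07 -0.19  0.87 -0.38] 0.0
(0.45, 0.231, 0.16, -90) [-1.15  0.07  0.64  1.95 -0.04  1.14 -0.5 ] 0.0
(0.44, -0.057, 0.16, -90) [-0.92 -0.14  0.92  2.09  0.13  1.14 -0.05] 0.0
(0.44, -0.193, 0.14, -90) [-0.79  0.05  1.16  2.03 -0.05  1.09  0.39] 0.0
(0.44, -0.193, 0.092, -90) [-0.73  0.17  1.14  2.08 -0.18  1.    0.51] 0.0
(0.44, -0.193, 0.15, -90) [-0.81  0.02  1.17  2.02 -0.02  1.11  0.37] 0.0
(0.4757, 0.047, 0.122, -90) [-1.06  0.05  0.92  2.06 -0.05  1.05 -0.12] 0.0
(0.4757, 0.048, 0.033, -90) [-0.99  0.24  0.88  2.13 -0.24  0.87  0.04] 0.0
(0.4757, 0.048, 0.033, -135) [-1.11  0.28  1.02  2.13 -0.31  0.88 -0.69] 0.0
(0.4757, 0.048, 0.033, -180) [-1.24  0.37  1.19  2.13 -0.43  0.91 -1.38] 0.0
(0.4757, 0.048, 0.16, -180) [-1.55 -0.03  1.37  2.02  0.03  1.13 -1.77] 0.0
(0.44, -0.193, 0.16, -180) [-1.04 -0.    1.38  2.01  0.    1.13 -1.23] 0.0
(0.44, -0.193, 0.141, -180) [-0.99  0.09  1.38  2.03 -0.09  1.09 -1.14] 0.0
```

```bash
cat > try.py <<'E'
from sim import *
q0=np.array(D[-1][0])
def run(q,ws,show=True):
    for w in ws:
        q=go(q,*w); e=np.abs(err(q,np.array(w[:3]),R.from_euler("z",w[3],degrees=True)*R.from_quat([0,1,0,0]))).max()
        if show: print("  ",w,np.round(q,2),round(e,4))
    return q
if __name__=="__main__":
    Z=.17
    C={"back45":[(.5,0,Z,-90),(.45,.23,Z,-45),(.5,0,Z,-45),(.44,-.193,Z,-45),(.44,-.193,.12,-45)],
       "back0":[(.5,0,Z,-90),(.5,0,Z,0),(.44,-.193,Z,0),(.44,-.193,.12,0)],
       "far0":[(.5,0,Z,-90),(.6,.2,Z,0),(.6,-.1,Z,0),(.44,-.193,Z,0),(.44,-.193,.12,0)],
       "far0b":[(.5,0,Z,-90),(.7,.1,Z,0),(.65,-.3,Z,0),(.44,-.193,Z,0),(.44,-.193,.12,0)],
       "start":[(.5,0,Z,-90),(.35,.4,Z,-90),(.17,.63,.24,0),(.35,.4,Z,0),(.5,0,Z,0),(.44,-.193,Z,0),(.44,-.193,.12,0)]}
    for n,w in C.items(): print(n); run(q0,w)
E
python3 try.py
```

```text
back45
   (0.5, 0, 0.17, -90) [-1.34  0.13  1.34  1.95 -0.13  1.16  0.05] 0.0
   (0.45, 0.23, 0.17, -45) [-1.6   0.1   1.11  1.94 -0.1   1.16  0.33] 0.0
   (0.5, 0, 0.17, -45) [-1.31  0.11  1.3   1.95 -0.12  1.16  0.83] 0.0
   (0.44, -0.193, 0.17, -45) [-1.06 -0.06  1.38  2.    0.06  1.15  1.08] 0.0
   (0.44, -0.193, 0.12, -45) [-0.92  0.16  1.34  2.06 -0.18  1.06  1.29] 0.0
back0
   (0.5, 0, 0.17, -90) [-1.34  0.13  1.34  1.95 -0.13  1.16  0.05] 0.0
   (0.5, 0, 0.17, 0) [-1.17  0.08  1.14  1.95 -0.08  1.16  1.57] 0.0
   (0.44, -0.193, 0.17, 0) [-1.02 -0.05  1.35  2.    0.05  1.15  1.88] 0.0
   (0.44, -0.193, 0.12, 0) [-0.92  0.15  1.33  2.06 -0.17  1.06  2.07] 0.0
far0
   (0.5, 0, 0.17, -90) [-1.34  0.13  1.34  1.95 -0.13  1.16  0.05] 0.0
   (0.6, 0.2, 0.17, 0) [-1.03  0.42  0.82  1.61 -0.32  1.25  1.42] 0.0
   (0.6, -0.1, 0.17, 0) [-0.65  0.39  0.92  1.68 -0.33  1.24  1.92] 0.0
   (0.44, -0.193, 0.17, 0) [-0.72 -0.02  1.06  2.    0.02  1.15  1.9 ] 0.0
   (0.44, -0.193, 0.12, 0) [-0.69  0.08  1.08  2.06 -0.09  1.05  1.99] 0.0
far0b
   (0.5, 0, 0.17, -90) [-1.34  0.13  1.34  1.95 -0.13  1.16  0.05] 0.0
   (0.7, 0.1, 0.17, 0) [-0.72  0.59  0.75  1.38 -0.4   1.33  1.61] 0.0
   (0.65, -0.3, 0.17, 0) [-0.16  0.62  0.8   1.35 -0.45  1.35  2.21] 0.0
   (0.44, -0.193, 0.17, 0) [-0.59 -0.02  0.94  2.    0.01  1.15  1.91] 0.0
   (0.44, -0.193, 0.12, 0) [-0.57  0.07  0.95  2.06 -0.07  1.05  1.98] 0.0
start
   (0.5, 0, 0.17, -90) [-1.34  0.13  1.34  1.95 -0.13  1.16  0.05] 0.0
   (0.35, 0.4, 0.17, -90) [-1.78  0.16  0.93  1.88 -0.14  1.17 -0.8 ] 0.0
   (0.17, 0.63, 0.24, 0) [-1.81  0.37  0.57  1.46 -0.2   1.37  0.34] 0.0
   (0.35, 0.4, 0.17, 0) [-1.6   0.13  0.73  1.88 -0.1   1.17  0.74] 0.0
   (0.5, 0, 0.17, 0) [-1.2   0.08  1.17  1.95 -0.08  1.16  1.58] 0.0
   (0.44, -0.193, 0.17, 0) [-1.06 -0.06  1.38  2.    0.06  1.15  1.87] 0.0
   (0.44, -0.193, 0.12, 0) [-0.92  0.16  1.34  2.06 -0.17  1.06  2.07] 0.0
```

```bash
cat > t2.py <<'E'
from try_ import *
E
python3 - <<'E'
import importlib; T=importlib.import_module("try"); run=T.run
A=[(.5,0,.2,-90),(.7,.1,.2,-45),(.65,-.3,.2,-45),(.4404,-.193,.17,-45),(.4404,-.193,.1187,-45),(.4404,-.193,.17,-45),(.6,0,.17,-45),(.6078,.2415,.12,-45),(.6078,.2415,.0325,-45),(.6078,.2415,.0325,45),(.6078,.2415,.2,45),(.65,-.1,.2,45),(.4404,-.193,.19,45),(.4404,-.193,.145,45),(.4404,-.193,.19,45),(.632,.0165,.12,45),(.632,.0165,.038,45),(.632,.0165,.038,-45),(.632,.0165,.22,-45),(.4404,-.193,.22,-45),(.4404,-.193,.176,-45)]
run(T.q0,A)
E
```

```text
(0.5, 0, 0.2, -90) [-1.42  0.05  1.38  1.91 -0.05  1.22 -0.02] 0.0
   (0.7, 0.1, 0.2, -45) [-0.8   0.62  0.9   1.34 -0.48  1.4   0.87] 0.0
   (0.65, -0.3, 0.2, -45) [-0.23  0.65  0.93  1.31 -0.51  1.42  1.46] 0.0
   (0.4404, -0.193, 0.17, -45) [-0.82 -0.02  1.16  2.    0.02  1.15  1.11] 0.0
   (0.4404, -0.193, 0.1187, -45) [-0.78  0.11  1.18  2.06 -0.11  1.05  1.23] 0.0
   (0.4404, -0.193, 0.17, -45) [-0.84 -0.02  1.18  2.    0.02  1.15  1.11] 0.0
   (0.6, 0, 0.17, -45) [-0.86  0.39  0.98  1.7  -0.34  1.23  0.98] 0.0
   (0.6078, 0.2415, 0.12, -45) [-1.09  0.54  0.86  1.6  -0.43  1.2   0.64] 0.0
   (0.6078, 0.2415, 0.0325, -45) [-1.05  0.63  0.8   1.67 -0.51  1.06  0.69] 0.0
   (0.6078, 0.2415, 0.0325, 45) [-0.82  0.54  0.49  1.67 -0.29  1.01  2.11] 0.0
   (0.6078, 0.2415, 0.2, 45) [-0.86  0.39  0.53  1.51 -0.2   1.3   2.05] 0.0
   (0.65, -0.1, 0.2, 45) [-0.42  0.42  0.66  1.5  -0.26  1.31  2.63] 0.0
   (0.4404, -0.193, 0.19, 45) [-0.81 -0.06  1.13  1.97  0.06  1.2   2.65] 0.0
   (0.4404, -0.193, 0.145, 45) [-0.97 -0.05  1.29  2.05  0.05  1.1   2.65] 0.007
   (0.4404, -0.193, 0.19, 45) [-0.97 -0.09  1.27  1.97  0.1   1.2   2.62] 0.0
   (0.632, 0.0165, 0.12, 45) [-0.75  0.48  0.84  1.66 -0.39  1.17  2.54] 0.0
   (0.632, 0.0165, 0.038, 45) [-0.71  0.58  0.79  1.73 -0.46  1.04  2.6 ] 0.0
   (0.632, 0.0165, 0.038, -45) [-0.9   0.74  1.09  1.73 -0.72  1.14  1.19] 0.0
   (0.632, 0.0165, 0.22, -45) [-0.99  0.58  1.26  1.55 -0.56  1.42  1.09] 0.0
   (0.4404, -0.193, 0.22, -45) [-1.05 -0.21  1.28  1.93  0.21  1.28  0.95] 0.0
   (0.4404, -0.193, 0.176, -45) [-1.08 -0.09  1.38  1.99  0.09  1.17  1.05] 0.0
```

```bash
python3 -m handwheel '[{"dr":[0,0,0],"xyz":[0.3,0.1,-0.09],"claw":0.5},{"dr":[0,0,0],"xyz":[0.63,0.21,-0.09],"claw":0.5},{"dr":[0,0,0],"xyz":[0.63,0.21,-0.09],"claw":0.5},{"dr":[0,0,-0.2],"xyz":[0.7,0.35,-0.09],"claw":0.5},{"dr":[0,0,-0.4],"xyz":[0.77,0.5,-0.09],"claw":0.5},{"dr":[0,0,-0.6],"xyz":[0.85,0.65,-0.09],"claw":0.5},{"dr":[0,0,-0.8],"xyz":[0.92,0.8,-0.09],"claw":0.5},{"dr":[0,0,-1],"xyz":[0.97,0.88,-0.09],"claw":0.5},{"dr":[0,0,-1],"xyz":[0.97,0.88,-0.09],"claw":0.5}]';  python3 to.py .65 -.18 .2 -45;python3 to.py .65 -.3 .2 -45; python3 -c "
from cell import sensors;s=sensors.get_state();print(s['qpos'])"
```

```text
t: 20.55
eef_pos: [0.7015, 0.1034, 0.1967]
tool_rot: [0.38, 0.925, -0.001, -0.001]
contact_force: [-0.4, -0.7, -1.1]
finger_gap: 0.687
finger_force: 30.0
dr [-0.002 -0.001  0.008] xyz [-0.5416 -0.7929 -0.01  ] q7 0.9017236193135593 t 20.55
dr [-0.002 -0.001  0.008] xyz [-0.8227 -1.0776 -0.0097] q7 0.9017236193135593 t 20.55
[-0.77371237  0.61121189  0.8764908   1.38767049 -0.46720943  1.3590371
  0.90172362]
```

Real joints match my simulation. Sweeping on to -y at large radius, then back in over the pan.

```bash
python3 -m handwheel '[{"dr":[0,0,0],"xyz":[-0.8,-1,0],"claw":0.5},{"dr":[0,0,0],"xyz":[-0.8,-1,0],"claw":0.5},{"dr":[0,0,0],"xyz":[-0.8,-1,0],"claw":0.5},{"dr":[0,0,0],"xyz":[-0.8,-1,0],"claw":0.5},{"dr":[0,0,0],"xyz":[-0.8,-1,0],"claw":0.5},{"dr":[0,0,0],"xyz":[-0.8,-1,0],"claw":0.5},{"dr":[0,0,0],"xyz":[-0.8,-1,0],"claw":0.5}]';  python3 to.py .4404 -.193 .165 -45; python3 -c "
from cell import sensors;s=sensors.get_state();print(s['qpos'])"
```

```text
t: 21.42
eef_pos: [0.6543, -0.2884, 0.1998]
tool_rot: [0.387, 0.922, -0.001, 0.0]
contact_force: [0.3, 0.3, -1.2]
finger_gap: 0.686
finger_force: 30.0
dr [-0.003  0.002 -0.012] xyz [ 0.7267 -0.2859  0.1157] q7 1.4569982183769807 t 21.425
[-0.21758685  0.62973402  0.90022693  1.36871726 -0.48734285  1.37217305
  1.45699822]
```

```bash
python3 -m handwheel '[{"dr":[0,0,0],"xyz":[0.2,-0.1,0.03],"claw":0.5},{"dr":[0,0,0],"xyz":[0.4,-0.17,0.06],"claw":0.5},{"dr":[0,0,0],"xyz":[0.6,-0.25,0.1],"claw":0.5},{"dr":[0,0,0],"xyz":[0.727,-0.286,0.115],"claw":0.5},{"dr":[0,0,0],"xyz":[0.727,-0.286,0.115],"claw":0.5},{"dr":[0,0,0],"xyz":[0.727,-0.286,0.115],"claw":0.5},{"dr":[0,0,0],"xyz":[0.727,-0.286,0.115],"claw":0.5}]';  python3 to.py .4404 -.193 .1187 -45; python3 -c "
from cell import sensors;s=sensors.get_state();print(s['qpos'])"
```

```text
t: 22.3
eef_pos: [0.4435, -0.1897, 0.1653]
tool_rot: [0.383, 0.924, -0.001, 0.0]
contact_force: [1.1, -0.0, -0.8]
finger_gap: 0.684
finger_force: 30.0
dr [-0.002  0.002 -0.001] xyz [-0.0003 -0.0147  0.1555] q7 1.1520905787703397 t 22.3
[-0.76983087  0.03525442  1.1237878   1.99973622 -0.03246565  1.12598882
  1.15209058]
```

```bash
python3 -m handwheel '[{"dr":[0,0,0],"xyz":[0,-0.015,0.03],"claw":0.5},{"dr":[0,0,0],"xyz":[0,-0.015,0.06],"claw":0.5},{"dr":[0,0,0],"xyz":[0,-0.015,0.09],"claw":0.5},{"dr":[0,0,0],"xyz":[0,-0.015,0.09],"claw":0.5},{"dr":[0,0,0],"xyz":[0,-0.015,0.09],"claw":0.5}]';  python3 to.py .4404 -.193 .1187 -45
```

```text
t: 22.92
eef_pos: [0.4395, -0.1926, 0.1382]
tool_rot: [0.383, 0.924, -0.0, 0.0]
contact_force: [-0.0, -0.7, -0.3]
finger_gap: 0.69
finger_force: 30.0
dr [-0.001  0.001 -0.001] xyz [-0.003   0.0014  0.0649] q7 1.2202019814847174 t 22.925
```

```bash
python3 -m handwheel '[{"dr":[0,0,0],"xyz":[-0.002,0.001,0.01],"claw":0.5},{"dr":[0,0,0],"xyz":[-0.002,0.001,0.02],"claw":0.5},{"dr":[0,0,0],"xyz":[-0.002,0.001,0.03],"claw":0.5},{"dr":[0,0,0],"xyz":[-0.002,0.001,0.04],"claw":0.5},{"dr":[0,0,0],"xyz":[-0.002,0.001,0.045],"claw":0.5},{"dr":[0,0,0],"xyz":[-0.002,0.001,0.045],"claw":0.5}]';  python3 to.py .4404 -.193 .1187 -45
```

```text
t: 23.68
eef_pos: [0.44, -0.1927, 0.1245]
tool_rot: [0.383, 0.924, -0.0, 0.0]
contact_force: [-0.1, -0.1, -0.7]
finger_gap: 0.687
finger_force: 30.0
dr [-0.001  0.001 -0.001] xyz [-0.0016  0.0003  0.0195] q7 1.2570396720137649 t 23.675
```

```bash
python3 -m handwheel '[{"dr":[0,0,0],"xyz":[-0.001,0,0.007],"claw":0.5},{"dr":[0,0,0],"xyz":[-0.001,0,0.014],"claw":0.5},{"dr":[0,0,0],"xyz":[-0.001,0,0.02],"claw":0.5},{"dr":[0,0,0],"xyz":[-0.001,0,0.021],"claw":0.5},{"dr":[0,0,0],"xyz":[-0.001,0,0.021],"claw":0.5}]';  python3 to.py .4404 -.193 .1187 -45
```

```text
t: 24.3
eef_pos: [0.4403, -0.1929, 0.1186]
tool_rot: [0.383, 0.924, -0.0, -0.0]
contact_force: [-2.0, 1.6, 6.9]
finger_gap: 0.691
finger_force: 30.0
dr [-0.     0.    -0.001] xyz [-0.0005  0.     -0.0003] q7 1.2737404458700154 t 24.3
```

```bash
python3 to.py .6 0 .17 -45;python3 to.py .6078 .2415 .12 -45; python3 -m handwheel '[{"dr":[0,0,0],"xyz":[0,0,-0.001],"claw":0.95},{"dr":[0,0,0],"xyz":[0,0,-0.001],"claw":0.95},{"dr":[0,0,0],"xyz":[0,0,-0.001],"claw":0.95},{"dr":[0,0,0],"xyz":[0,0,-0.05],"claw":1},{"dr":[0,0,0],"xyz":[0,0,-0.18],"claw":1},{"dr":[0,0,0],"xyz":[0.02,0.2,-0.18],"claw":1},{"dr":[0,0,0],"xyz":[0.04,0.4,-0.18],"claw":1},{"dr":[0,0,0],"xyz":[0.078,0.83,-0.17],"claw":1},{"dr":[0,0,0],"xyz":[0.078,0.83,-0.17],"claw":1},{"dr":[0,0,0],"xyz":[0.078,0.83,-0.17],"claw":1},{"dr":[0,0,0],"xyz":[0.078,0.83,-0.17],"claw":1}]'; python3 to.py .6078 .2415 .12 -45; python3 to.py .6078 .2415 .0325 -45
python3 - <<'E'
from h import *
from cell import cams
S={n:cams.snapshot(n) for n in("scene","top")}
for n,s in S.items(): pickle.dump(s,open(n+"2.pkl","wb"))
R2=[(.122,.030),(.122,.0275)]
o=[]
for n,s in S.items():
    b=fit(s,R2,.4404,-.193,.008);print(n,b);o.append(overlay(s,R2,b[1],b[2],10,24))
cv2.imwrite("pics/b2.png",cv2.resize(np.hstack(o),None,fx=.8,fy=.8))
E
```

```text
dr [-0.     0.    -0.001] xyz [ 0.0786  0.8311 -0.1714] q7 1.2737404458700154 t 24.3
dr [-0.     0.    -0.001] xyz [ 0.6298  1.4184 -0.0049] q7 1.2737404458700154 t 24.3
t: 25.68
eef_pos: [0.5997, -0.0006, 0.1688]
tool_rot: [0.383, 0.924, -0.001, 0.0]
contact_force: [-0.2, -1.0, -0.6]
finger_gap: 1.005
finger_force: 0.0
dr [-0.002  0.001 -0.   ] xyz [0.5516 0.5899 0.1612] q7 1.013917852899936 t 25.675
dr [-0.002  0.001 -0.   ] xyz [0.5519 0.5904 0.4528] q7 1.013917852899936 t 25.675
scene (np.float32(112.712265), np.float64(0.4404), np.float64(-0.193))
top (np.float32(98.39441), np.float64(0.4403999999999999), np.float64(-0.18925))
```

View pics/b2.png

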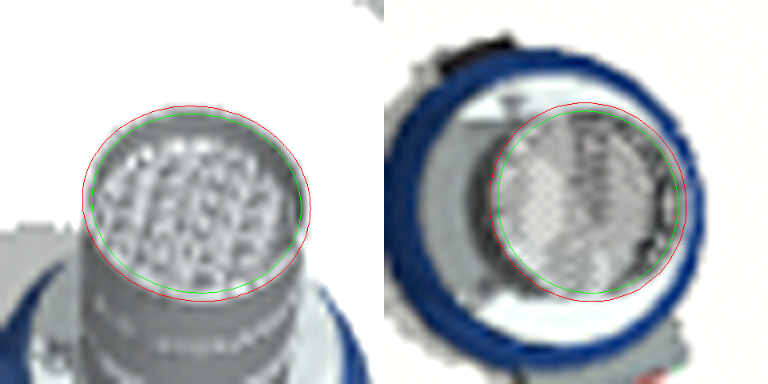

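```bash
python3 -c "
from h import *
print(atz(load('top'),188,166,.0),atz(load('top'),206,158,.05))"
python3 -m handwheel '[{"dr":[0,0,0],"xyz":[0.28,0.3,0.05],"claw":1},{"dr":[0,0,0],"xyz":[0.555,0.592,0.16],"claw":1},{"dr":[0,0,0],"xyz":[0.555,0.592,0.16],"claw":1},{"dr":[0,0,0],"xyz":[0.555,0.592,0.16],"claw":1},{"dr":[0,0,0],"xyz":[0.555,0.592,0.16],"claw":1},{"dr":[0,0,0],"xyz":[0.555,0.592,0.16],"claw":1},{"dr":[0,0,0],"xyz":[0.555,0.592,0.16],"claw":1}]'; python3 to.py .6080 .2425 .0325 -45
```

```text
[0.70206376 0.37416612 0.        ] [0.71210598 0.31017882 0.05      ]
t: 26.65
eef_pos: [0.6084, 0.2405, 0.122]
tool_rot: [0.384, 0.923, 0.0, 0.001]
contact_force: [0.0, -0.4, -0.9]
finger_gap: 0.997
finger_force: 0.0
dr [ 0.001  0.001 -0.005] xyz [0.0059 0.0037 0.2984] q7 0.6833895780335137 t 26.65
```

```bash
python3 -m handwheel '[{"dr":[0,0,0],"xyz":[0.003,0.003,0.15],"claw":1},{"dr":[0,0,0],"xyz":[0.003,0.003,0.25],"claw":1},{"dr":[0,0,0],"xyz":[0.003,0.003,0.298],"claw":1},{"dr":[0,0,0],"xyz":[0.003,0.003,0.298],"claw":1},{"dr":[0,0,0],"xyz":[0.003,0.003,0.298],"claw":0.5},{"dr":[0,0,0],"xyz":[0.003,0.003,0.298],"claw":0.5},{"dr":[0,0,0],"xyz":[0.003,0.003,0.298],"claw":0.5},{"dr":[0,0,0],"xyz":[0.003,0.003,0.298],"claw":0.5},{"dr":[0,0,0],"xyz":[0.003,0.003,0.298],"claw":0.95},{"dr":[0,0,0],"xyz":[0.003,0.003,0.298],"claw":0.95},{"dr":[0,0,-1],"xyz":[0.003,0.003,0.298],"claw":0.95},{"dr":[0,0,-1],"xyz":[0.003,0.003,0.298],"claw":0.95},{"dr":[0,0,-1],"xyz":[0.003,0.003,0.298],"claw":0.95},{"dr":[0,0,-1],"xyz":[0.003,0.003,0.298],"claw":0.95},{"dr":[0,0,-1],"xyz":[0.003,0.003,0.298],"claw":0.95}]'
python3 -m handwheel '[{"dr":[0,0,-1],"xyz":[0,0,0],"claw":0.95},{"dr":[0,0,-1],"xyz":[0,0,0],"claw":0.95},{"dr":[0,0,-1],"xyz":[0,0,0],"claw":0.95},{"dr":[0,0,-1],"xyz":[0,0,0],"claw":0.95},{"dr":[0,0,-1],"xyz":[0,0,0],"claw":0.95},{"dr":[0,0,-1],"xyz":[0,0,0],"claw":0.5},{"dr":[0,0,-1],"xyz":[0,0,0],"claw":0.5},{"dr":[0,0,-1],"xyz":[0,0,0],"claw":0.5},{"dr":[0,0,-1],"xyz":[0,0,0],"claw":0.5}]'; python3 to.py .65 -.05 .22 0;  python3 -c "
from cell import sensors;s=sensors.get_state();print(s['qpos'])"
```

```text
t: 28.52
eef_pos: [0.6078, 0.2441, 0.0317]
tool_rot: [0.0, 1.0, -0.0, -0.0]
contact_force: [0.4, 0.6, 0.1]
finger_gap: 0.95
finger_force: 0.0
t: 29.65
eef_pos: [0.6078, 0.2443, 0.0317]
tool_rot: [-0.382, 0.924, -0.0, -0.0]
contact_force: [1.4, 0.3, 0.0]
finger_gap: 0.691
finger_force: 30.0
dr [-0.001 -0.     0.999] xyz [ 0.5935 -0.7942 -0.6272] q7 2.1134033311895575 t 29.65
[-0.78959271  0.55468324  0.44895534  1.67524127 -0.27890871  0.97577467
  2.11340333]
```

```bash
python3 -m handwheel '[{"dr":[0,0,0],"xyz":[0,0,-0.1],"claw":0.5},{"dr":[0,0,0],"xyz":[0,0,-0.25],"claw":0.5},{"dr":[0,0,0],"xyz":[0,0,-0.45],"claw":0.5},{"dr":[0,0,0],"xyz":[0,0,-0.62],"claw":0.5},{"dr":[0,0,0.2],"xyz":[0.1,-0.15,-0.62],"claw":0.5},{"dr":[0,0,0.4],"xyz":[0.22,-0.3,-0.62],"claw":0.5},{"dr":[0,0,0.6],"xyz":[0.34,-0.46,-0.62],"claw":0.5},{"dr":[0,0,0.8],"xyz":[0.46,-0.62,-0.62],"claw":0.5},{"dr":[0,0,1],"xyz":[0.594,-0.794,-0.62],"claw":0.5},{"dr":[0,0,1],"xyz":[0.594,-0.794,-0.62],"claw":0.5}]'; python3 to.py .4404 -.193 .185 0;  python3 -c "
from cell import sensors;s=sensors.get_state();print(s['qpos'])"
```

```text
t: 30.9
eef_pos: [0.6494, -0.0573, 0.2182]
tool_rot: [0.006, 1.0, -0.002, 0.0]
contact_force: [-0.6, 0.5, -1.5]
finger_gap: 0.686
finger_force: 30.0
dr [-0.005  0.    -0.015] xyz [ 0.6914 -0.4599  0.1121] q7 1.8012306444014645 t 30.9
[-0.53908471  0.42027245  0.75153634  1.52096815 -0.28854323  1.31458735
  1.80123064]
```

```bash
python3 -m handwheel '[{"dr":[0,0,0],"xyz":[0.17,-0.12,0.03],"claw":0.5},{"dr":[0,0,0],"xyz":[0.34,-0.23,0.06],"claw":0.5},{"dr":[0,0,0],"xyz":[0.52,-0.35,0.09],"claw":0.5},{"dr":[0,0,0],"xyz":[0.66,-0.44,0.11],"claw":0.5},{"dr":[0,0,0],"xyz":[0.695,-0.475,0.11],"claw":0.5},{"dr":[0,0,0],"xyz":[0.695,-0.475,0.11],"claw":0.5},{"dr":[0,0,0],"xyz":[0.695,-0.475,0.11],"claw":0.5},{"dr":[0,0,0],"xyz":[0.695,-0.475,0.11],"claw":0.5}]'; python3 to.py .4404 -.193 .1437 0;  python3 -c "
from cell import sensors;s=sensors.get_state();print(s['qpos'])"
```

```text
t: 31.9
eef_pos: [0.4426, -0.1917, 0.1849]
tool_rot: [-0.001, 1.0, -0.001, -0.0]
contact_force: [-0.0, 0.1, -1.0]
finger_gap: 0.689
finger_force: 30.0
dr [-0.002 -0.     0.002] xyz [ 0.0073 -0.0042  0.1375] q7 1.9052386519023197 t 31.9
[-5.41270630e-01  2.18198004e-03  8.74061209e-01  1.96980941e+00
 -3.07657043e-04  1.17002568e+00  1.90523865e+00]
```

```bash
python3 -m handwheel '[{"dr":[0,0,0],"xyz":[0.005,-0.003,0.03],"claw":0.5},{"dr":[0,0,0],"xyz":[0.005,-0.003,0.06],"claw":0.5},{"dr":[0,0,0],"xyz":[0.005,-0.003,0.075],"claw":0.5},{"dr":[0,0,0],"xyz":[0.005,-0.003,0.075],"claw":0.5},{"dr":[0,0,0],"xyz":[0.005,-0.003,0.075],"claw":0.5}]';  python3 to.py .4404 -.193 .1437 0
```

```text
t: 32.52
eef_pos: [0.4402, -0.1936, 0.1626]
tool_rot: [0.0, 1.0, -0.0, 0.0]
contact_force: [0.5, -1.0, -0.7]
finger_gap: 0.689
finger_force: 30.0
dr [-0.001  0.    -0.001] xyz [-0.0007  0.0019  0.0629] q7 1.9337218438247668 t 32.525
```

```bash
python3 -m handwheel '[{"dr":[0,0,0],"xyz":[0,0.001,0.01],"claw":0.5},{"dr":[0,0,0],"xyz":[0,0.001,0.02],"claw":0.5},{"dr":[0,0,0],"xyz":[0,0.001,0.03],"claw":0.5},{"dr":[0,0,0],"xyz":[0,0.001,0.04],"claw":0.5},{"dr":[0,0,0],"xyz":[0,0.001,0.045],"claw":0.5},{"dr":[0,0,0],"xyz":[0,0.001,0.045],"claw":0.5}]';  python3 to.py .4404 -.193 .1437 0
```

```text
t: 33.28
eef_pos: [0.44, -0.1932, 0.1488]
tool_rot: [0.0, 1.0, -0.0, -0.0]
contact_force: [-0.4, 0.7, -1.6]
finger_gap: 0.686
finger_force: 30.0
dr [-0.001 -0.    -0.001] xyz [-0.0013  0.0006  0.017 ] q7 1.9519468532023463 t 33.275
```

```bash
python3 -m handwheel '[{"dr":[0,0,0],"xyz":[-0.001,0,0.007],"claw":0.5},{"dr":[0,0,0],"xyz":[-0.001,0,0.014],"claw":0.5},{"dr":[0,0,0],"xyz":[-0.001,0,0.018],"claw":0.5},{"dr":[0,0,0],"xyz":[-0.001,0,0.018],"claw":0.5},{"dr":[0,0,0],"xyz":[-0.001,0,0.018],"claw":0.5}]';  python3 to.py .4404 -.193 .1437 0
```

```text
t: 33.9
eef_pos: [0.4404, -0.1932, 0.1436]
tool_rot: [0.0, 1.0, -0.0, 0.0]
contact_force: [-0.1, 0.3, -0.4]
finger_gap: 0.688
finger_force: 30.0
dr [-0.001  0.    -0.001] xyz [ 0.      0.0006 -0.0005] q7 1.9604609074843884 t 33.9
```

```bash
python3 -m handwheel '[{"dr":[0,0,0],"xyz":[0,0,0.0015],"claw":0.5},{"dr":[0,0,0],"xyz":[0,0,0.003],"claw":0.5},{"dr":[0,0,0],"xyz":[0,0,0.003],"claw":0.5}]';  python3 to.py .4404 -.193 .1437 0
```

```text
t: 34.28
eef_pos: [0.4406, -0.1933, 0.1434]
tool_rot: [0.0, 1.0, 0.0, 0.0]
contact_force: [-4.3, 2.5, 11.4]
finger_gap: 0.686
finger_force: 30.0
dr [ 0.     0.001 -0.001] xyz [ 0.0007  0.001  -0.0009] q7 1.9618851792415137 t 34.275
```

```bash
python3 to.py .6328 .015 .16 0; python3 -m handwheel '[{"dr":[0,0,0],"xyz":[0,0,-0.003],"claw":0.95},{"dr":[0,0,0],"xyz":[0,0,-0.003],"claw":0.95},{"dr":[0,0,0],"xyz":[0,0,-0.003],"claw":0.95},{"dr":[0,0,0],"xyz":[0,0,-0.06],"claw":1},{"dr":[0,0,0],"xyz":[0,0,-0.2],"claw":1},{"dr":[0,0,0],"xyz":[-0.13,0.14,-0.2],"claw":1},{"dr":[0,0,0],"xyz":[-0.3,0.3,-0.2],"claw":0.6},{"dr":[0,0,0],"xyz":[-0.64,0.694,-0.056],"claw":0.45},{"dr":[0,0,0],"xyz":[-0.64,0.694,-0.056],"claw":0.45},{"dr":[0,0,0],"xyz":[-0.64,0.694,-0.056],"claw":0.45},{"dr":[0,0,0],"xyz":[-0.64,0.694,-0.056],"claw":0.45},{"dr":[0,0,0],"xyz":[-0.64,0.694,-0.056],"claw":0.45}]'; python3 to.py .6328 .015 .0385 0
python3 - <<'E'
from h import *
from cell import cams
S={n:cams.snapshot(n) for n in("scene","top")}
for n,s in S.items(): pickle.dump(s,open(n+"2.pkl","wb"))
R2=[(.148,.030),(.148,.0275)]
o=[]
for n,s in S.items():
    b=fit(s,R2,.4404,-.193,.008);print(n,b);o.append(overlay(s,R2,b[1],b[2],10,24))
s=S["scene"];print(proj(s,[.6328,.015,.038])); o.append(cv2.resize(np.clip(crop(s,290,150,72,72,6)*1.3,0,255).astype(np.uint8),o[0].shape[:2]))
cv2.imwrite("pics/b3.png",cv2.resize(np.hstack(o),None,fx=.55,fy=.55))
E
```

```text
dr [ 0.     0.001 -0.001] xyz [-0.6403  0.6946 -0.0548] q7 1.9618851792415137 t 34.275
t: 35.78
eef_pos: [0.6321, 0.014, 0.1591]
tool_rot: [0.0, 1.0, -0.001, -0.0]
contact_force: [-0.3, -0.7, 0.3]
finger_gap: 0.471
finger_force: 0.0
dr [-0.002 -0.001 -0.001] xyz [-0.0026  0.0038  0.4019] q7 1.7105131203391124 t 35.775
scene (np.float32(120.487915), np.float64(0.4413999999999999), np.float64(-0.19375))
top (np.float32(106.468796), np.float64(0.44714999999999994), np.float64(-0.19125))
[325.79373113 192.3165787 ]
```

View pics/b3.png

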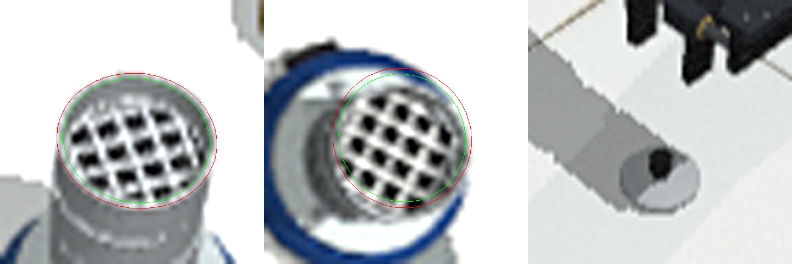

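The coarse sieve is seated: its rim matches z = 148 mm in the scene view, while the top fit caught the plate edge. The lid's knob is where I expected it. Next is the lid.

```bash
python3 -m handwheel '[{"dr":[0,0,0],"xyz":[-0.002,0.003,0.15],"claw":0.45},{"dr":[0,0,0],"xyz":[-0.002,0.003,0.27],"claw":0.45},{"dr":[0,0,0],"xyz":[-0.002,0.003,0.36],"claw":0.45},{"dr":[0,0,0],"xyz":[-0.002,0.003,0.399],"claw":0.45},{"dr":[0,0,0],"xyz":[-0.002,0.003,0.399],"claw":0.45},{"dr":[0,0,0],"xyz":[-0.002,0.003,0.399],"claw":0.1},{"dr":[0,0,0],"xyz":[-0.002,0.003,0.399],"claw":0.1},{"dr":[0,0,0],"xyz":[-0.002,0.003,0.399],"claw":0.1},{"dr":[0,0,0],"xyz":[-0.002,0.003,0.399],"claw":0.1}]'; python3 to.py .6328 .015 .0385 0
```

```text
t: 37.0
eef_pos: [0.6334, 0.0159, 0.0402]
tool_rot: [0.0, 1.0, -0.0, 0.0]
contact_force: [-1.1, 0.4, 5.0]
finger_gap: 0.183
finger_force: 30.0
dr [-0.     0.001 -0.   ] xyz [ 0.002  -0.0029  0.0057] q7 1.7789274197471727 t 37.0
```

```bash
python3 -m handwheel '[{"dr":[0,0,0],"xyz":[0,0,0.003],"claw":0.4},{"dr":[0,0,0],"xyz":[0,0,0.003],"claw":0.4},{"dr":[0,0,1],"xyz":[0,0,0.003],"claw":0.4},{"dr":[0,0,1],"xyz":[0,0,0.003],"claw":0.4},{"dr":[0,0,1],"xyz":[0,0,0.003],"claw":0.4},{"dr":[0,0,1],"xyz":[0,0,0.003],"claw":0.4},{"dr":[0,0,1],"xyz":[0,0,0.003],"claw":0.4}]'
python3 -m handwheel '[{"dr":[0,0,1],"xyz":[0,0,0],"claw":0.4},{"dr":[0,0,1],"xyz":[0,0,0],"claw":0.4},{"dr":[0,0,1],"xyz":[0,0,0],"claw":0.4},{"dr":[0,0,1],"xyz":[0,0,0],"claw":0.4},{"dr":[0,0,1],"xyz":[0,0,0],"claw":0.4},{"dr":[0,0,1],"xyz":[0,0,0],"claw":0.1},{"dr":[0,0,1],"xyz":[0,0,0],"claw":0.1},{"dr":[0,0,1],"xyz":[0,0,0],"claw":0.1},{"dr":[0,0,1],"xyz":[0,0,0],"claw":0.1}]'; python3 to.py .4404 -.193 .225 -90;python3 -c "
from cell import sensors;s=sensors.get_state();print(s['qpos'])"
```

```text
t: 37.88
eef_pos: [0.6329, 0.0159, 0.0384]
tool_rot: [0.383, 0.924, -0.001, 0.0]
contact_force: [-0.1, 1.1, 0.9]
finger_gap: 0.4
finger_force: 0.0
t: 39.0
eef_pos: [0.6331, 0.0157, 0.0388]
tool_rot: [0.707, 0.707, 0.0, 0.0]
contact_force: [-0.6, 0.1, -0.5]
finger_gap: 0.186
finger_force: 30.0
dr [0. 0. 0.] xyz [-0.6958 -0.6423 -0.6205] q7 0.4174046747587693 t 39.0
[-0.82048647  0.70511018  1.0057563   1.74717419 -0.67132872  1.07514488
  0.41740467]
```

```bash
python3 -m handwheel '[{"dr":[0,0,0],"xyz":[0,0,-0.1],"claw":0.1},{"dr":[0,0,0],"xyz":[0,0,-0.25],"claw":0.1},{"dr":[0,0,0],"xyz":[0,0,-0.45],"claw":0.1},{"dr":[0,0,0],"xyz":[0,0,-0.62],"claw":0.1},{"dr":[0,0,-0.2],"xyz":[-0.15,0,-0.62],"claw":0.1},{"dr":[0,0,-0.4],"xyz":[-0.3,0.02,-0.62],"claw":0.1},{"dr":[0,0,-0.6],"xyz":[-0.45,0.04,-0.62],"claw":0.1},{"dr":[0,0,-0.8],"xyz":[-0.6,0.05,-0.62],"claw":0.1},{"dr":[0,0,-1],"xyz":[-0.72,0.05,-0.62],"claw":0.1},{"dr":[0,0,-1],"xyz":[-0.72,0.05,-0.62],"claw":0.1},{"dr":[0,0,-1],"xyz":[-0.72,0.05,-0.62],"claw":0.1}]'; python3 to.py .4404 -.193 .215 -45;python3 -c "
from cell import sensors;s=sensors.get_state();print(s['qpos'])"
```

```text
t: 40.38
eef_pos: [0.648, -0.1996, 0.2247]
tool_rot: [0.383, 0.924, 0.0, -0.0]
contact_force: [0.3, 0.0, -0.3]
finger_gap: 0.183
finger_force: 30.0
dr [ 0.    -0.    -0.002] xyz [ 0.5041 -0.4747  0.0322] q7 1.3356115188065518 t 40.375
[-0.40435887  0.53951019  0.94080663  1.44500189 -0.43704521  1.37702485
  1.33561152]
```

```bash
python3 -m handwheel '[{"dr":[0,0,0],"xyz":[0.12,-0.11,0],"claw":0.1},{"dr":[0,0,0],"xyz":[0.24,-0.23,0.01],"claw":0.1},{"dr":[0,0,0],"xyz":[0.37,-0.35,0.02],"claw":0.1},{"dr":[0,0,0],"xyz":[0.48,-0.45,0.03],"claw":0.1},{"dr":[0,0,0],"xyz":[0.504,-0.475,0.03],"claw":0.1},{"dr":[0,0,0],"xyz":[0.504,-0.475,0.03],"claw":0.1},{"dr":[0,0,0],"xyz":[0.504,-0.475,0.03],"claw":0.1},{"dr":[0,0,0],"xyz":[0.504,-0.475,0.03],"claw":0.1}]'; python3 to.py .4404 -.193 .1768 -45;python3 -c "
from cell import sensors;s=sensors.get_state();print(s['qpos'])"
```

```text
t: 41.38
eef_pos: [0.4409, -0.1938, 0.2158]
tool_rot: [0.383, 0.924, -0.001, 0.0]
contact_force: [0.1, 0.5, -1.1]
finger_gap: 0.183
finger_force: 30.0
dr [-0.002  0.001 -0.   ] xyz [0.0032 0.0011 0.1301] q7 1.0565941611316403 t 41.375
[-0.80970024 -0.0812902   1.10802607  1.93587573  0.07920877  1.24292638
  1.05659416]
```

```bash
python3 -m handwheel '[{"dr":[0,0,0],"xyz":[0.001,0,0.03],"claw":0.1},{"dr":[0,0,0],"xyz":[0.001,0,0.06],"claw":0.1},{"dr":[0,0,0],"xyz":[0.001,0,0.07],"claw":0.1},{"dr":[0,0,0],"xyz":[0.001,0,0.07],"claw":0.1},{"dr":[0,0,0],"xyz":[0.001,0,0.07],"claw":0.1}]';  python3 to.py .4404 -.193 .1768 -45
```

```text
t: 42.0
eef_pos: [0.4402, -0.1938, 0.195]
tool_rot: [0.383, 0.924, -0.0, 0.0]
contact_force: [-0.2, -0.2, -0.5]
finger_gap: 0.183
finger_force: 30.0
dr [-0.     0.001 -0.001] xyz [0.0014 0.0024 0.0606] q7 1.0921647743234788 t 42.0
```

```bash
python3 -m handwheel '[{"dr":[0,0,0],"xyz":[0.001,0.001,0.01],"claw":0.1},{"dr":[0,0,0],"xyz":[0.001,0.001,0.02],"claw":0.1},{"dr":[0,0,0],"xyz":[0.001,0.001,0.03],"claw":0.1},{"dr":[0,0,0],"xyz":[0.001,0.001,0.04],"claw":0.1},{"dr":[0,0,0],"xyz":[0.001,0.001,0.045],"claw":0.1},{"dr":[0,0,0],"xyz":[0.001,0.001,0.045],"claw":0.1}]';  python3 to.py .4404 -.193 .1768 -45
```

```text
t: 42.75
eef_pos: [0.44, -0.1933, 0.1812]
tool_rot: [0.383, 0.924, -0.0, 0.0]
contact_force: [-0.1, 0.4, -0.8]
finger_gap: 0.185
finger_force: 30.0
dr [-0.001  0.    -0.001] xyz [-0.0003  0.0016  0.0147] q7 1.1202606377023507 t 42.75
```

```bash
python3 -m handwheel '[{"dr":[0,0,0],"xyz":[0,0.001,0.007],"claw":0.1},{"dr":[0,0,0],"xyz":[0,0.001,0.012],"claw":0.1},{"dr":[0,0,0],"xyz":[0,0.001,0.015],"claw":0.1},{"dr":[0,0,0],"xyz":[0,0.001,0.016],"claw":0.1},{"dr":[0,0,0],"xyz":[0,0.001,0.016],"claw":0.1}]';  python3 to.py .4404 -.193 .1768 -45
```

```text
t: 43.38
eef_pos: [0.4404, -0.1931, 0.1767]
tool_rot: [0.383, 0.924, -0.0, 0.0]
contact_force: [-0.8, 0.0, 3.6]
finger_gap: 0.184
finger_force: 30.0
dr [-0.     0.001 -0.001] xyz [ 0.0002  0.0004 -0.0004] q7 1.1318259243357023 t 43.375
```

```bash
python3 -m handwheel '[{"dr":[0,0,0],"xyz":[0,0,0.0015],"claw":0.1},{"dr":[0,0,0],"xyz":[0,0,0.0015],"claw":0.1}]'; python3 -m handwheel '[{"dr":[0,0,0],"xyz":[0,0,-0.002],"claw":0.45},{"dr":[0,0,0],"xyz":[0,0,-0.002],"claw":0.45},{"dr":[0,0,0],"xyz":[0,0,-0.002],"claw":0.45},{"dr":[0,0,0],"xyz":[0,0,-0.08],"claw":0.45},{"dr":[0,0,0],"xyz":[0,0,-0.25],"claw":0.45},{"dr":[0,0,0],"xyz":[0,0.4,-0.3],"claw":0.45},{"dr":[0,0,0],"xyz":[0,0.9,-0.3],"claw":0.45},{"dr":[0,0,0],"xyz":[0,0.9,-0.3],"claw":0.45},{"dr":[0,0,0],"xyz":[0,0.9,-0.3],"claw":0.45},{"dr":[0,0,0],"xyz":[0,0.9,-0.3],"claw":0.45},{"dr":[0,0,0],"xyz":[0,0.9,-0.3],"claw":0.45}]'
python3 - <<'E'
from h import *
from cell import cams
o=[]
for n in("scene","top"):
    s=cams.snapshot(n); r=[(.1545,.030),(.176,.0085)]
    b=fit(s,r,.4404,-.193,.006);print(n,b);o.append(overlay(s,r,.4404,-.193,10,30))
a=cv2.resize(np.hstack(o),(800,400));cv2.imwrite("pics/b4.png",a)
cv2.imwrite("pics/b5.png",s["image"][:,:,::-1])
E
```

```text
t: 43.62
eef_pos: [0.4405, -0.1932, 0.1766]
tool_rot: [0.383, 0.924, -0.0, 0.0]
contact_force: [-2.8, 1.2, 8.3]
finger_gap: 0.183
finger_force: 30.0
t: 45.0
eef_pos: [0.6319, -0.0008, 0.2649]
tool_rot: [0.382, 0.924, -0.001, -0.0]
contact_force: [-1.0, -0.9, 0.5]
finger_gap: 0.448
finger_force: 0.0
scene (np.float32(101.85482), np.float64(0.4404), np.float64(-0.194))
top (np.float32(130.46555), np.float64(0.4403999999999999), np.float64(-0.19025))
```

View pics/b4.png

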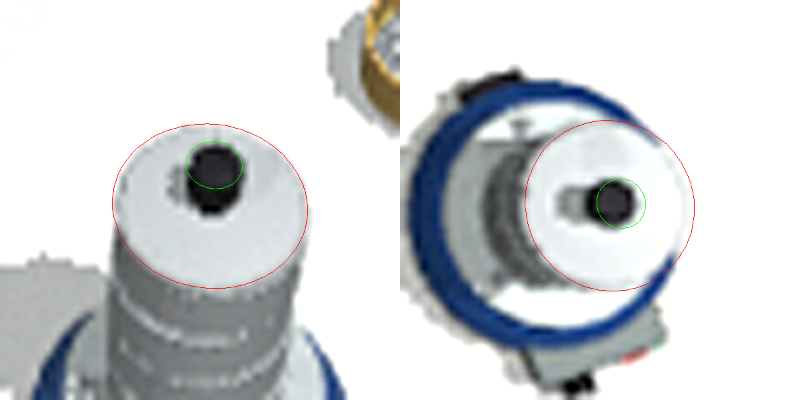

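View pics/b5.png

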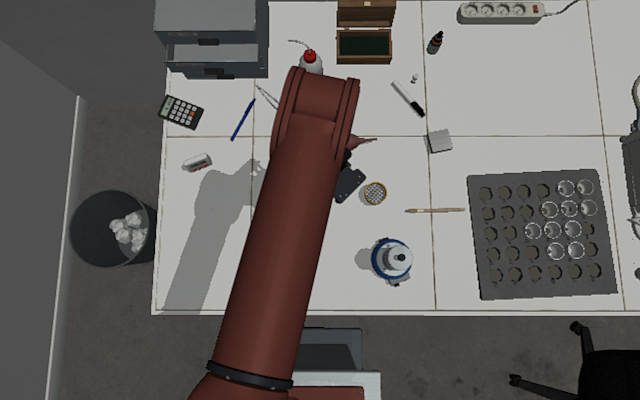

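The nest is complete and level, with the lid seated at the predicted height. The brass sieve (374,193), brush and timer have not moved, and the gripper is clear.

```bash
python3 -c "
from cell import bot;print(bot.job_done())"
```

```text
the job is handed in; nothing more can be done
None
```

The sieve nest is set up on the shaker (pan, fine, medium, coarse, lid), each piece set down gently and seated home by contact force and camera check. I handed the job in at about 45 s of the 104 s limit; no verdict came back. The brass sieve, brush and timer are unmoved; I never went near the blower, but the arm partly hid it in the last picture.

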